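# Sort the painter's things back into their trays

### The job

Sort five things from the bare table left of the heap of spent tubes into the two wooden trays on the right: the two paint tubes into the light tray, one in each bay with the cap towards its open front, and into the dark tray the marker in the long pocket, the red eraser flat in the squarish one and the ink bottle upright, down in its round well. Leave the open tin of thinner beside the trays standing where it is.

Things in the scene. Friction and masses are not known exactly. Their poses are not given: they have to be found in the camera images.
- ochre_tube: Half-used oil paint tube smeared yellow and ochre, small blue cap; lying flat, 138 mm long, 32 mm thick, 48 mm wide at the crimped end, 38 mm across its middle at half height, about 50 g. Origin: middle of its length and width, on its underside. The cap points along its own -y, the crimped end along +y; x is across.
- red_tube: Half-used oil paint tube smeared orange-red and grey, broad black cap; lying flat, 113 mm long, 37 mm thick, 60 mm wide at the crimped end, 46 mm across its middle at half height, about 50 g. Origin: middle of its length and width, on its underside. The cap points along its own -y, the crimped end along +y; x is across.
- red_marker: Marker pen, white barrel with red cap, lying on the table; 135 mm long, 16 mm thick, 15 g. Origin: middle of its length, on what was its underside (it may roll); y runs along the pen.
- red_eraser: Worn brick-red block eraser, 28 mm (x) by 45 mm (y) by 12 mm high. Origin: middle of its underside.
- red_ink: Small bottle of red ink with a black cap, standing; body 35 mm diameter up to 50 mm high, shoulder to 66 mm, cap 28 mm diameter, 81 mm high over all, 60 g. Origin: middle of its underside, z up the bottle.
- tube_tray: Light wooden tube tray, 152 mm deep (x), 164 mm wide (y), fixed, on two laths. Floor 8 mm above its underside; three ribs 4.5 mm high run front to back, making two bays 67 mm wide, centred at y = -38 and +38 mm. Back wall 34 mm high, inner face at x = 140 mm; front open. Origin: middle of its front edge, at the underside; x front to back, y to the left, z up.
- drawing_tray: Dark wooden tray, 172 deep (x), 164 wide (y), fixed, on two laths. Pocket floors 6, rims 16 mm above its underside. Long pocket: x 8 to 164, y -74 to -6 mm. Squarish pocket: x 8 to 90, y 2 to 74 mm. Behind it a block 30 mm high with a round ink well, 48 mm wide, floor 6 mm, axis at x 131, y 40 mm. Origin: middle of its front edge, at the underside; x front to back, y to the left, z up.
- thinner_tin: Open paint-stained tin with thinner, 74 mm diameter, 100 mm high, standing to the right of the trays. Origin: middle of its underside. To be left where it is.

How it is judged:
By the outcome, as a careful person would: the job done as asked, in the order asked, and still so for the second after the job is handed in, with the robot touching nothing.
It also fails if it takes over 118 s, if anything falls off the work surface, if the arm or the gripper's body presses on something with over 40 N, if the wrist force passes 120 N, or if a joint passes its speed limit or range.

### The arm

A 6-joint arm with a two-finger parallel gripper is mounted at the origin on a cart in front of the work surface, level with it; the furniture and walls round the work are solid. World frame = base frame: x ahead of the robot, y to its left, z up, the work surface at z = 0. Lengths are in m, angles in rad, forces in N, time in s.
With the tool pointing down it reaches from about 0.3 to 0.85 m from the base axis. Payload 5.4 kg.
Tool frame: the origin (TCP) lies on the centre line of the jaws, within the pads' length; the fingertips stand 19 mm ahead of it and the grasp point (between the pads) is the TCP; z points along the fingers, y is the line along which they close (so a half turn about z gives the same grasp; the last joint's range is limited). The gripper opens to 85 mm and grips with 20 to 120 N. Pads are 22 mm wide; open, the fingers measure 114 mm over their backs; the gripper's body (76 mm by 85 mm) begins 54 mm behind the grasp point. The pads swing forward as they close: fully open they stand 13 mm farther back than shut.
Start: joints at [-1.438, 0.158, 1.597, -0, 1.386, -0.21], TCP at [0.193, -0.542, 0.212] pointing down, gripper open.
Joint ranges: [-2.91, 2.91], [-0.94, 2.29], [0.18, 2.7], [-1.29, 4.43], [0.17, 2.64], [-3, 3]. Speed limits (rad/s): [2.57, 2.57, 3.14, 3.14, 3.14, 3.14].

### API

Orientations are given as [roll, pitch, yaw] about the fixed x, y, z axes, in that order (R = Rz(yaw) Ry(pitch) Rx(roll)).
In Python, from cell import arm, vision, workorder, spot_in, regions_of gives the robot as it stands.
- The arm moves only by the tool move_arm, never from a script. Its argument "commands" is text: rows parted by semicolons, each of 5 numbers parted by spaces: the shift along the tool's x, y, z in mm, then the turn about the tool's z in degrees, then the closure, from -1 (fully open) to 1 (shut). In form: dx dy dz roll hand; .... A call has exactly 10 rows; each row is the pose to reach, as a shift and turn from the pose commanded when the call began, along the tool's axes at that moment; what a row does not reach only later rows make up. A row lasts 1/12 s, in which the tool goes at most 41.7 mm and 7.16 degrees, less where a joint would pass 70% of its speed; a pose out of reach is approached as far as the arm can. A call with a gripper value outside its range is refused whole. The fingers move at their own pace and stop on an object; the grip force is fixed at half the most. Time passes only in rows, so rows that repeat a pose let the fingers close, or fill a call up. It gives the time, the measured TCP pose, the force, the opening and the grip force at its end, in the units of the state.
- arm.state(): the state, without advancing time (a new reading comes with each control period).
- vision.get_image(name): name is "scene" or "top"; returns the picture (400x640x3 uint8, red, green, blue); there is no depth.
- vision.camera_model(name): a dict with "intrinsics" (3x3 intrinsics, pixels), "k1" (the pictures are not rectified: a ray, as slopes to the right and down, at radius r is drawn at 1 + k1 r^2 times it, then the intrinsics apply), "R" (3x3) and "t" (3): a world point X has camera coordinates R X + t. Camera axes: x right, y down, z forward; pixel columns grow to the right and rows downward; lengths in m; the calibration is good to about 2 mm. A picture is of the moment at which its call begins. camera_model takes no time and is no camera call.
- workorder.finish_job(): hands the job in; it is judged then, once.
Trained networks look in the newest picture that a camera, given by its name, has taken for a name from the list of things; names that differ only in an ending like _2 or _b are one class to them, and where a whole thing is asked for, a point or a joint stands for the part that bears it (a point fixed in the world has none). Each returns a list of dicts, best first, with "conf" (0 to 1); they miss things now and then, are a little off and sometimes report something else, mostly with a low value. They report only what shows in the picture. A call takes as long as a camera call.
- spot_in(camera, label): "bbox" ([left, top, right, bottom] in pixels, round what is visible of it).
- regions_of(camera, label): "mask" (400x640 bool, what is visible of it) and "bbox" ([left, top, right, bottom] in pixels, round what is visible of it).
The state is a dict: "time": time; "joint_pos": joint angles; "joint_velocities": joint speeds; "joint_efforts": joint torques, N m; "eef_pos": TCP position; "ee_rot": TCP orientation; "ft_force": force on the tool from outside, world axes, zero at the start; "moment": the same for the moment, N m; "finger_gap": finger opening in m; "grasp_force": force on a finger pad.
Only numpy, scipy, OpenCV 4.12 (cv2) and the standard library are available. Lean on these libraries where they do the work, as an engineer would, in place of code of your own. Each camera call takes 0.05 s, during which the arm holds its last target. There are 200 camera calls.

## Working session

There is one attempt and no reset: what is moved stays moved. The work goes in short steps, Python scripts to look and compute and a tool call to move; the robot and the scene stay as the last step left them, time stands still between calls to the robot, and variables do not carry over. Pictures are saved under pics/ and viewed, at most 14 in all, crops included, and the job is handed in when it is done.

Besides the shell and the picture viewer there is one more tool, called after "Call:" as name(argument=value, ...), one argument or row to a line, values as JSON. move_arm: Moves the arm, as the interface text tells. Its arguments: {"type":"object","properties":{"commands":{"type":"string"}},"required":["commands"]}

```bash
mkdir -p pics; ls
python3 - <<'E'
from cell import arm, vision
import cv2
for n in("scene","top"):
    cv2.imwrite(f"pics/{n}0.png",vision.get_image(n)[:,:,::-1])
    m=vision.camera_model(n); print(n,m)
s=arm.state();print(s)
E
```

```text
pics
scene {'intrinsics': array([[371.46446873,   0.        , 324.63298017],
       [  0.        , 371.46446873, 199.20271118],
       [  0.        ,   0.        ,   1.        ]]), 'k1': -0.04428466329801117, 'R': array([[-0.87133841, -0.49032798, -0.01865063],
       [-0.36464672,  0.67249356, -0.64403819],
       [ 0.32833238, -0.55437432, -0.76476595]]), 't': array([0.46777837, 0.23596963, 0.88005669])}
top {'intrinsics': array([[370.19473525,   0.        , 318.77302298],
       [  0.        , 370.19473525, 200.77595161],
       [  0.        ,   0.        ,   1.        ]]), 'k1': -0.03466784457284289, 'R': array([[ 0.1385154 , -0.99035936,  0.00134872],
       [-0.96968755, -0.13590071, -0.20306908],
       [ 0.20129466,  0.02682036, -0.97916348]]), 't': array([-0.04848621,  0.51549086,  1.04702071])}
{'time': 0.1, 'joint_pos': array([-1.43808677e+00,  1.59011899e-01,  1.59814105e+00,  1.45372923e-05,
        1.38619697e+00, -2.10151787e-01]), 'joint_velocities': array([-0.00140975, -0.00020507, -0.0027157 , -0.00019656, -0.00161193,
        0.00040512]), 'joint_efforts': array([ 3.49195570e-04, -3.96990716e+01, -3.32338142e+01, -1.31574025e-04,
        4.24033802e-03,  1.09520755e-05]), 'eef_pos': array([ 0.19318236, -0.54095281,  0.21118345]), 'ee_rot': array([-3.13987703e+00, -3.80550605e-04,  3.42858335e-01]), 'ft_force': array([-0.37146218, -0.06072951,  0.43445898]), 'moment': array([-0.01486416,  0.04044073,  0.00793503]), 'grasp_force': 0.0, 'finger_gap': 0.08539667123147787}
```

View pics/scene0.png

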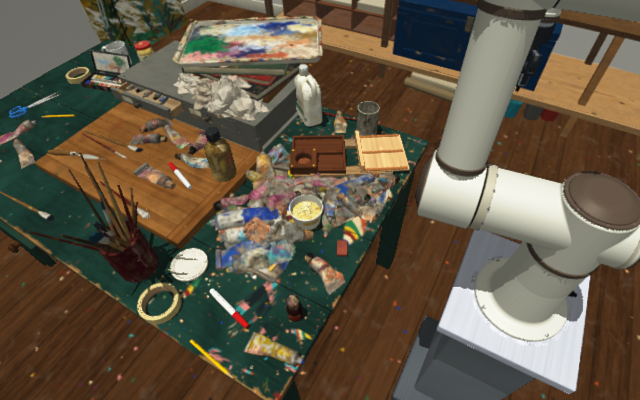

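View pics/top0.png

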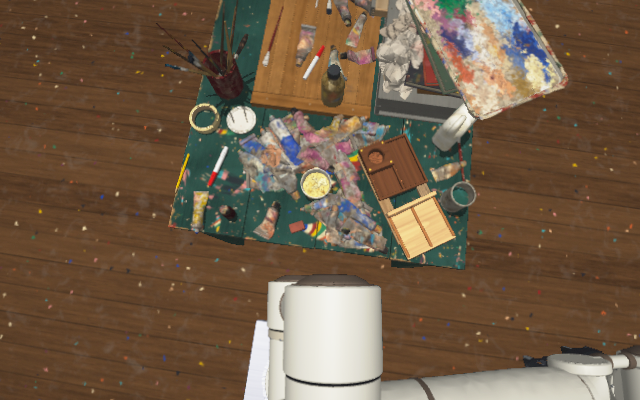

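The scene view shows the ochre tube (270,348), ink (293,307), red tube (325,272), eraser (342,247), marker (230,308), dark tray (318,153) and light tray (383,153). In the top view they are at (199,210), (228,213), (268,218), (296,227), (218,165), (393,165) and (420,225).

```bash
cat > h.py <<'E'
import numpy as np, cv2
from cell import arm, vision, workorder, spot_in, regions_of
M={n:vision.camera_model(n) for n in("scene","top")}
def ray(n,uv):
    m=M[n];K=m["intrinsics"];p=(np.atleast_2d(uv).astype(float)-K[:2,2])/[K[0,0],K[1,1]]
    q=p.copy()
    for _ in range(20): q=p/(1+m["k1"]*(q**2).sum(1,keepdims=True))
    d=np.c_[q,np.ones(len(q))]@m["R"]; return -m["R"].T@m["t"],d
def plane(n,uv,z):
    c,d=ray(n,uv); return c+d*((z-c[2])/d[:,2:3])
def proj(n,X):
    m=M[n];K=m["intrinsics"];c=np.atleast_2d(X)@m["R"].T+m["t"];q=c[:,:2]/c[:,2:]
    q=q*(1+m["k1"]*(q**2).sum(1,keepdims=True)); return q*[K[0,0],K[1,1]]+K[:2,2]
def contour(mask):
    c,_=cv2.findContours(mask.astype(np.uint8),cv2.RETR_EXTERNAL,cv2.CHAIN_APPROX_NONE)
    return max(c,key=cv2.contourArea)[:,0].astype(float)
def rect(n,mask,z):
    P=plane(n,contour(mask),z)[:,:2]*1000
    return cv2.minAreaRect(P.astype(np.float32))
E
python3 - <<'E'
from h import *
H=dict(ochre_tube=.016,red_tube=.018,red_marker=.008,red_eraser=.006,red_ink=.04,tube_tray=.03,drawing_tray=.03,thinner_tin=.1)
out={}
for n in M:
    vision.get_image(n)
    for l,z in H.items():
        for r in regions_of(n,l)[:3]:
            (c,s,a)=rect(n,r["mask"],z); print(n,l,round(r["conf"],2),np.round(r["bbox"]),r["mask"].sum(),"c",np.round(c),"s",np.round(s),round(a))
            out.setdefault(n+"_"+l,r["mask"])
np.savez("m.npz",**out)
for n in M:
    im=cv2.imread(f"pics/{n}0.png")
    b=(330,120,490,270) if n=="top" else (270,120,420,185)
    cv2.imwrite(f"pics/{n}_tr.png",cv2.resize(im[b[1]:b[3],b[0]:b[2]],None,fx=4 if n=="top" else 5,fy=4 if n=="top" else 5,interpolation=cv2.INTER_CUBIC))
E
```

```text
scene ochre_tube 0.8 [244. 334. 306. 363.] 916 c [441. 386.] s [129.  45.] 14
scene red_tube 0.61 [304. 252. 345. 295.] 762 c [446. 165.] s [ 59. 125.] 64
scene red_marker 0.6 [211. 288. 248. 326.] 339 c [596. 360.] s [ 17. 139.] 77
scene red_eraser 0.45 [336. 241. 345. 258.] 176 c [438.  85.] s [27. 53.] 24
scene red_ink 0.77 [288. 295. 305. 321.] 379 c [451. 295.] s [35. 66.] 40
scene tube_tray 0.85 [354. 131. 409. 175.] 1799 c [ 497. -287.] s [155. 192.] 32
scene drawing_tray 0.77 [288. 132. 349. 174.] 2153 c [ 663. -177.] s [175. 186.] 30
scene thinner_tin 0.84 [356. 100. 380. 137.] 696 c [ 569. -333.] s [ 70. 179.] 20
top ochre_tube 0.96 [196. 192. 211. 231.] 471 c [442. 381.] s [128.  44.] 8
top red_tube 0.97 [256. 200. 279. 240.] 463 c [447. 162.] s [ 53. 112.] 69
top red_marker 0.59 [210. 143. 228. 184.] 207 c [595. 357.] s [ 18. 137.] 76
top tube_tray 0.75 [386. 189. 452. 261.] 2780 c [ 492. -288.] s [157. 171.] 31
top drawing_tray 0.89 [358. 135. 430. 201.] 2959 c [ 666. -185.] s [183. 170.] 29
```

View pics/top_tr.png

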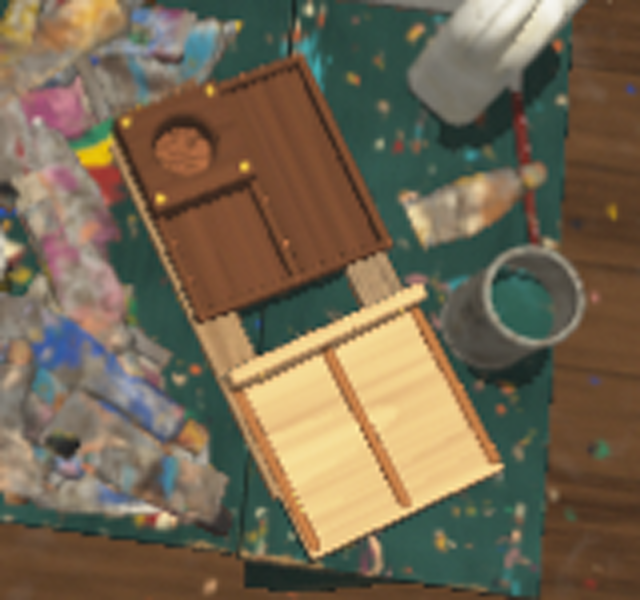

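View pics/scene_tr.png

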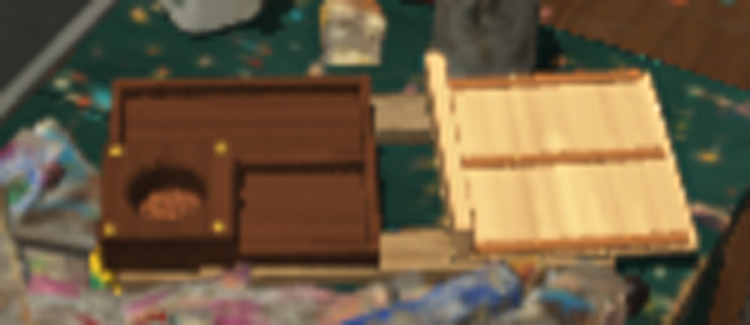

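The crops show both trays on shared laths. The light tray's open front faces the robot (front corners at about (318,556) and (502,466) in the top crop). The dark tray's well is at (183,150) and its long pocket is on the right. Next I'll fit the tray poses from corners.

```bash
cat > tr.py <<'E'
from h import *
from scipy.optimize import least_squares
T=lambda u,v:("top",330+(u+.5)/4-.5,120+(v+.5)/4-.5)
S=lambda u,v:("scene",270+(u+.5)/5-.5,120+(v+.5)/5-.5)
tube=[((0,82,8),T(316,557)),((0,-82,8),T(503,466)),((152,82,34),T(229,374)),((152,-82,34),T(421,284)),((140,-82,34),T(428,297)),((140,82,34),T(236,388)),
 ((0,-82,8),S(651,73)),((0,82,8),S(698,247)),((152,-82,34),S(427,54)),((140,-82,34),S(440,53)),((0,0,12.5),S(664,152)),((0,0,12.5),T(405,506))]
draw=[((0,82,16),T(200,320)),((0,-82,16),T(390,242)),((172,-82,16),T(302,55)),((172,82,30),T(115,122)),((131,40,6),T(183,152)),
 ((0,-82,16),S(376,79)),((172,-82,16),S(112,79)),((0,82,16),S(380,240)),((172,82,30),S(103,238)),((131,40,30),S(167,184))]
def fit(pts,x0):
    X=np.array([p[0] for p in pts])/1e3
    def res(q):
        c,s=np.cos(q[3]),np.sin(q[3]);W=X@np.array([[c,-s,0],[s,c,0],[0,0,1]]).T+q[:3]
        return np.concatenate([proj(p[1][0],w)[0]-p[1][1:] for p,w in zip(pts,W)])
    r=least_squares(res,x0,loss="soft_l1",f_scale=.7);return r.x,np.round(r.fun.reshape(-1,2),1)
if __name__=="__main__":
    for p,x0 in((tube,[.43,-.32,.02,.5]),(draw,[.59,-.22,.02,.5])):
        q,r=fit(p,x0);print(np.round(q,4),np.degrees(q[3]));print(r.tolist())
    m=np.load("m.npz")
    for n in M:   # ink and tube axis
        for l in("ochre_tube","red_tube","red_marker"):
            z=.014
            P=plane(n,contour(m[n+"_"+l]),.006 if "mark" in l else .012)[:,:2]*1000
            print(n,l,cv2.boxPoints(cv2.minAreaRect(P.astype(np.float32))).round().tolist())
    for n,b,k in(("top",(185,180,305,240),6),("scene",(190,235,350,370),5)):
        im=cv2.imread(f"pics/{n}0.png");cv2.imwrite(f"pics/{n}_ob.png",cv2.resize(im[b[1]:b[3],b[0]:b[2]],None,fx=k,fy=k,interpolation=cv2.INTER_CUBIC))
E
python3 tr.py
```

```text
[ 0.4297 -0.3332  0.0083  0.5733] 32.84837574172063
[[-0.5, 0.4], [0.5, -0.0], [-0.2, -0.9], [-0.1, -0.8], [0.0, -0.6], [-0.1, -0.8], [-0.4, 0.3], [0.4, 0.1], [-0.2, 0.3], [0.8, 0.3], [2.0, -0.1], [1.8, 1.4]]
[ 0.5914 -0.2308  0.0121  0.5183] 29.696561220965
[[0.2, 0.3], [1.3, 0.6], [0.2, -1.4], [-0.1, -1.6], [-0.6, 0.3], [-0.7, -1.1], [0.4, -0.1], [0.6, 1.9], [-0.9, 0.0], [0.3, 0.9]]
scene ochre_tube [[374.0, 391.0], [385.0, 348.0], [511.0, 380.0], [499.0, 423.0]]
scene red_tube [[378.0, 163.0], [492.0, 108.0], [517.0, 161.0], [404.0, 216.0]]
scene red_marker [[527.0, 366.0], [662.0, 335.0], [666.0, 352.0], [531.0, 383.0]]
top ochre_tube [[376.0, 395.0], [382.0, 351.0], [509.0, 369.0], [503.0, 413.0]]
top red_tube [[386.0, 159.0], [491.0, 118.0], [510.0, 168.0], [405.0, 208.0]]
top red_marker [[527.0, 365.0], [660.0, 333.0], [665.0, 350.0], [531.0, 382.0]]
```

View pics/top_ob.png

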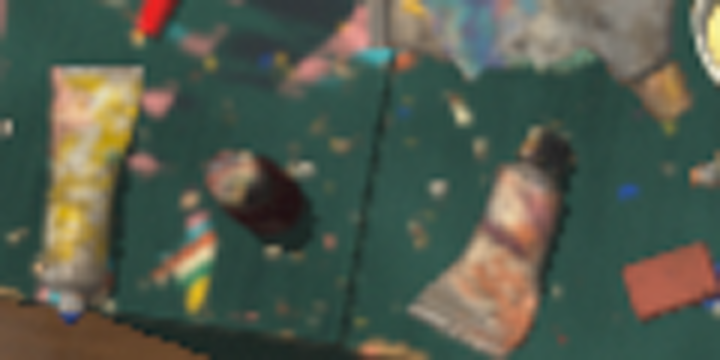

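View pics/scene_ob.png

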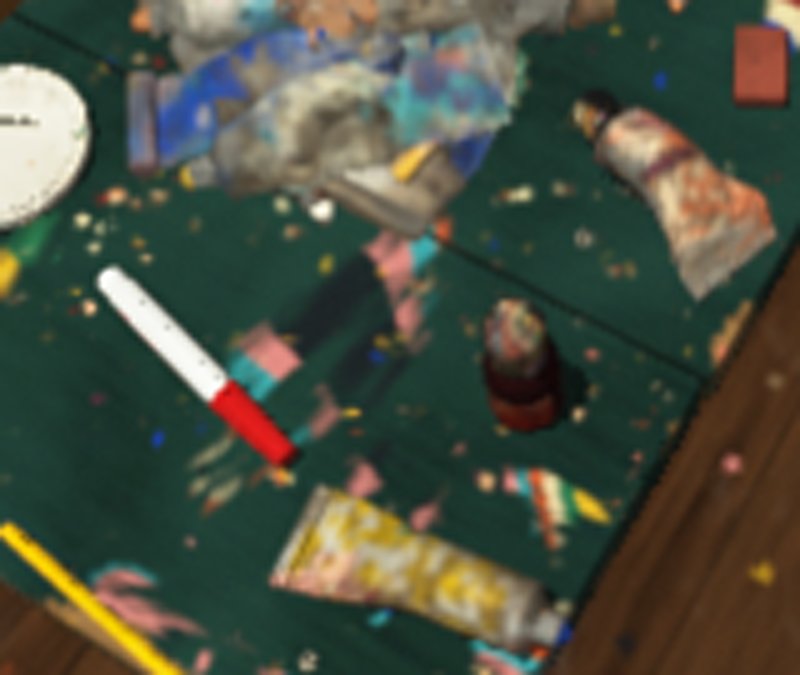

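The crops show the ochre cap at the near end, top crop (70,320), with its crimp at (97,68). The red tube is the other way round: cap far at (552,130), crimp near at (462,328). Next I'll triangulate these.

```bash
cat > p.py <<'E'
from tr import *
A=lambda u,v:(185+(u+.5)/6-.5,180+(v+.5)/6-.5)
B=lambda u,v:(190+(u+.5)/5-.5,235+(v+.5)/5-.5)
def tri(a,b):
    f=lambda X:np.r_[proj("top",X)[0]-a,proj("scene",X)[0]-b]
    r=least_squares(f,[.45,.2,.02]);return np.round(r.x*1e3,1),np.round(r.fun,1)
for l,a,b in(("och crimp",A(97,68),B(298,538)),("och cap",A(70,320),B(566,630)),("red cap",A(550,135),B(593,105)),("red crimp",A(462,328),B(738,265)),
  ("ink cap",A(232,175),B(514,310)),("er1",A(625,268),B(737,27)),("er2",A(700,245),B(787,27)),("er3",A(720,290),B(787,103)),("er4",A(640,318),B(735,100))):
    print(l,*tri(a,b),np.round(plane("top",a,.018)*1e3)[0],np.round(plane("scene",b,.018)*1e3)[0])
print("tin",plane("top",T(525,305)[1:],.1)*1e3, "ink",plane("top",A(232,175),.081)*1e3,plane("scene",B(514,310),.081)*1e3)
print("eraser",plane("top",[A(625,268),A(700,245),A(720,290),A(640,318)],.012).mean(0),plane("scene",[B(737,27),B(787,27),B(787,103),B(735,100)],.012).mean(0))
def fitz(pts,x0,z):
    p=[q for q in pts];X=np.array([q[0] for q in p])/1e3
    def res(q):
        c,s=np.cos(q[2]),np.sin(q[2]);W=X@np.array([[c,-s,0],[s,c,0],[0,0,1]]).T+[q[0],q[1],z]
        return np.concatenate([proj(a[1][0],w)[0]-a[1][1:] for a,w in zip(p,W)])
    r=least_squares(res,x0,loss="soft_l1",f_scale=.5);return np.round(r.x,4),round(np.degrees(r.x[2]),1),round(r.cost,2)
for z in(.006,.01,.014): print(z,fitz(tube[:10],[.43,-.32,.5],z),fitz(draw,[.59,-.22,.5],z),fitz([d for i,d in enumerate(draw) if i!=7],[.59,-.22,.5],z))
E
python3 p.py
```

```text
och crimp [508.3 398.5  -5.6] [ 0.   0.2 -0.2 -0.1] [505. 390.  18.] [499. 403.  18.]
och cap [376.  378.4  16.9] [-0.  -0.4  0.3  0.1] [375. 378.  18.] [376. 379.  18.]
red cap [500.2 152.2  19.7] [ 0.1  0.6 -0.5 -0.1] [502. 153.  18.] [500. 151.  18.]
red crimp [398.9 184.2  -4.7] [ 0.   0.5 -0.4 -0.1] [398. 181.  18.] [393. 194.  18.]
ink cap [450.2 290.9  88.4] [-0.1 -0.5  0.4  0.1] [459. 310.  18.] [474. 266.  18.]
er1 [439.1 101.1  64.8] [-0.2 -1.9  1.5  0.5] [440. 104.  18.] [458.  74.  18.]
er2 [443.3  65.2  22. ] [ 0.4  4.3 -3.6 -1.1] [457.  69.  18.] [435.  61.  18.]
er3 [439.1  58.2 -62.9] [ 0.2  2.1 -1.7 -0.5] [435.  55.  18.] [413. 103.  18.]
er4 [433.3  98.9  -6. ] [-0.5 -4.9  4.   1.2] [416.  93.  18.] [437. 114.  18.]
tin [[ 578.27842452 -379.11034207  100.        ]] ink [[449.9108867 292.501722   81.       ]] [[453.50208112 288.36108654  81.        ]]
eraser [0.43777274 0.08080268 0.012     ] [0.43742407 0.08441748 0.012     ]
0.006 (array([ 0.4296, -0.3349,  0.5774]), np.float64(33.1), np.float64(1.72)) (array([ 0.5934, -0.2325,  0.5169]), np.float64(29.6), np.float64(4.83)) (array([ 0.5929, -0.232 ,  0.5144]), np.float64(29.5), np.float64(3.64))
0.01 (array([ 0.4286, -0.3334,  0.5769]), np.float64(33.1), np.float64(1.5)) (array([ 0.5922, -0.2313,  0.5163]), np.float64(29.6), np.float64(4.09)) (array([ 0.5915, -0.2309,  0.5145]), np.float64(29.5), np.float64(3.1))
0.014 (array([ 0.4277, -0.3318,  0.578 ]), np.float64(33.1), np.float64(2.55)) (array([ 0.591 , -0.2303,  0.5196]), np.float64(29.8), np.float64(4.1)) (array([ 0.5902, -0.2301,  0.519 ]), np.float64(29.7), np.float64(3.27))
```

Run:
```python
from tr import *
print(plane("top",T(513,307)[1:],.1)*1e3)
m=np.load("m.npz")["scene_thinner_tin"].astype(np.uint8)
a=np.linspace(0,6.28,40);C=.037*np.c_[np.cos(a),np.sin(a)]
def hull(x,y,n):
    P=np.vstack([np.c_[C+[x,y],np.full(40,z)] for z in(0,.1)]);return cv2.convexHull(np.round(proj(n,P)).astype(np.int32))
best=[]
for x in np.arange(.54,.62,.004):
    for y in np.arange(-.41,-.35,.004):
        I=np.zeros((400,640),np.uint8);cv2.fillConvexPoly(I,hull(x,y,"scene"),1);best.append(((I&m).sum()/(I|m).sum(),x,y))
print(np.round(sorted(best)[-6:],3))
for n in M:
    vision.get_image(n)
    for r in spot_in(n,"thinner_tin")[:2]: print(n,r)
h=hull(.575,-.375,"top")[:,0];print(h.min(0),h.max(0))
```

```text
[[ 575.60107069 -370.59736207  100.        ]]
[[ 0.838  0.592 -0.39 ]
 [ 0.839  0.588 -0.382]
 [ 0.841  0.588 -0.386]
 [ 0.847  0.592 -0.394]
 [ 0.847  0.588 -0.39 ]
 [ 0.851  0.592 -0.386]]
scene {'bbox': [356.2, 103.9, 380.8, 138.1], 'conf': 0.66}
top {'bbox': [442.5, 177.9, 477.9, 213.0], 'conf': 0.93}
top {'bbox': [291.5, 219.9, 305.2, 232.6], 'conf': 0.32}
[436 184] [472 215]
```

Call:
move_arm(
  commands="0 0 -30 0 -1; 0 0 -60 0 -1; 0 0 -80 0 -1; 0 0 -80 5 -1; 0 0 -80 10 -1; 0 0 -80 10 -1; 0 0 -80 10 -1; 0 0 -80 10 -1; 0 0 -80 10 -1; 0 0 -80 10 -1",
)

```text
time: 2.03
eef_pos: [0.1932, -0.5414, 0.2918]
ee_rot: [-3.141, 0.0, 0.169]
ft_force: [0.2, 0.3, 0.3]
finger_gap: 0.0854
grasp_force: 0.0
```

```bash
cat > go.py <<'E'
import sys,numpy as np
from cell import arm
def go(*tg):
    s=arm.state();p=s["eef_pos"]*1e3;y=s["ee_rot"][2]
    print("at",np.round(p,1),"yaw",round(np.degrees(y),1),"q1,q6",np.round(s["joint_pos"][[0,5]],2))
    for t in tg:
        d=np.array(t[:3])-p;c,n=np.cos(y),np.sin(y)
        r=-(t[3]-np.degrees(y)); r=(r+180)%360-180
        print(t,"->",np.round([c*d[0]+n*d[1],n*d[0]-c*d[1],-d[2],r],1))
go(*[tuple(map(float,a.split(","))) for a in sys.argv[1:]])
E
python3 go.py 420,0,290,9.5 422,385,150,9.5 422,385,20,9.5
```

```text
at [ 193.2 -541.4  291.8] yaw 9.7 q1,q6 [-1.44 -0.04]
(420.0, 0.0, 290.0, 9.5) -> [ 3.147e+02 -4.955e+02  1.800e+00  2.000e-01]
(422.0, 385.0, 150.0, 9.5) -> [ 3.815e+02 -8.747e+02  1.418e+02  2.000e-01]
(422.0, 385.0, 20.0, 9.5) -> [ 3.815e+02 -8.747e+02  2.718e+02  2.000e-01]
```

Call:
move_arm(
  commands="20 -33 0 0 -1; 42 -66 0 0 -1; 63 -99 0 0 -1; 84 -132 0 0 -1; 105 -165 0 0 -1; 126 -198 0 0 -1; 147 -231 0 0 -1; 168 -264 0 0 -1; 189 -297 0 0 -1; 210 -330 0 0 -1",
)

```text
time: 2.87
eef_pos: [0.3453, -0.1793, 0.2922]
ee_rot: [3.141, -0.001, 0.168]
ft_force: [0.6, 0.1, 0.5]
finger_gap: 0.0857
grasp_force: 0.0
```

Call:
move_arm(
  commands="21 -33 0 0 -1; 42 -66 0 0 -1; 63 -99 0 0 -1; 84 -132 0 0 -1; 105 -165 0 0 -1; 115 -200 0 0 -1; 122 -238 0 0 -1; 128 -276 0 0 -1; 134 -314 10 0 -1; 140 -352 20 0 -1",
)

```text
time: 3.7
eef_pos: [0.4242, 0.1915, 0.2726]
ee_rot: [3.142, -0.002, 0.169]
ft_force: [-0.2, -0.7, 0.2]
finger_gap: 0.0853
grasp_force: 0.0
```

```bash
python3 go.py 422,385,150,9.5 422,385,20,9.5
```

```text
at [424.2 191.5 272.6] yaw 9.7 q1,q6 [0.16 1.57]
(422.0, 385.0, 150.0, 9.5) -> [  30.5 -191.1  122.6    0.2]
(422.0, 385.0, 20.0, 9.5) -> [ 3.050e+01 -1.911e+02  2.526e+02  2.000e-01]
```

Call:
move_arm(
  commands="7 -38 0 0 -1; 14 -76 5 0 -1; 20 -114 15 0 -1; 26 -152 40 0 -1; 30 -191 75 0 -1; 30 -191 115 0 -1; 30 -191 155 0 -1; 30 -191 190 0 -1; 30 -191 215 0 -1; 30 -191 215 0 -1",
)

```text
time: 4.53
eef_pos: [0.4165, 0.3799, 0.05]
ee_rot: [3.137, 0.013, 0.169]
ft_force: [-1.0, -0.3, -1.1]
finger_gap: 0.0856
grasp_force: 0.0
```

```bash
python3 go.py 422,385,20,9.5
python3 - <<'E'
from h import *
for n,b in(("scene",(200,220,400,370)),):
    im=vision.get_image(n)[:,:,::-1][b[1]:b[3],b[0]:b[2]];cv2.imwrite("pics/g1.png",cv2.resize(im,None,fx=4,fy=4,interpolation=cv2.INTER_CUBIC))
E
```

```text
at [416.5 379.9  50. ] yaw 9.7 q1,q6 [0.53 1.93]
(422.0, 385.0, 20.0, 9.5) -> [ 6.3 -4.1 30.   0.2]
```

View pics/g1.png

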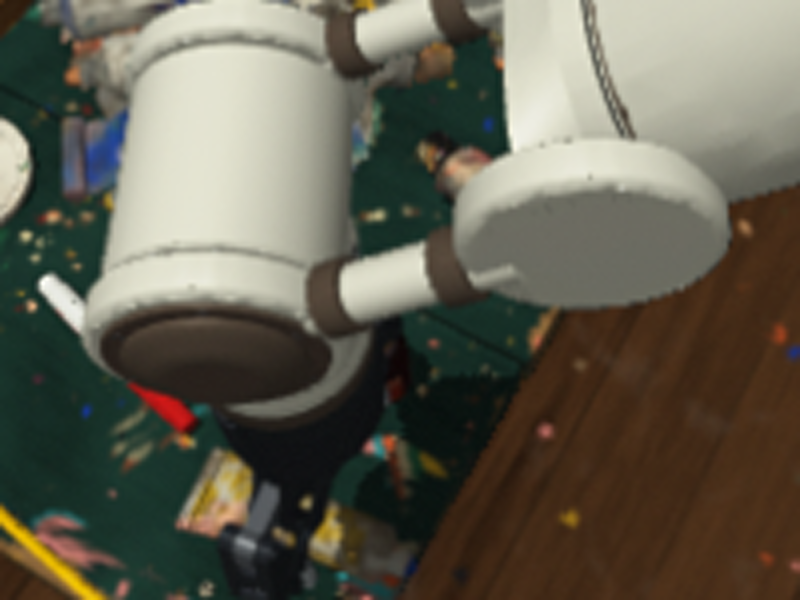

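The gripper straddles the ochre tube, fingers at crop (260,540), with the tube visible on both sides.

Call:
move_arm(
  commands="0 0 10 0 -1; 0 0 15 0 -1; 0 0 15 0 -1; 0 0 15 0 -1; 0 0 15 0 -1; 0 0 15 0 -1; 0 0 15 0 -1; 0 0 15 0 -1; 0 0 15 0 -1; 0 0 15 0 -1",
)

```text
time: 5.42
eef_pos: [0.4217, 0.3828, 0.0422]
ee_rot: [-3.142, -0.0, 0.168]
ft_force: [0.4, -0.4, 0.6]
finger_gap: 0.0856
grasp_force: 0.0
```

```bash
python3 go.py 422,385,21,9.5;python3 -c "
from cell import arm;s=arm.state();print(s['joint_pos'],s['joint_velocities'])"
```

```text
at [421.7 382.8  42.2] yaw 9.6 q1,q6 [0.52 1.93]
(422.0, 385.0, 21.0, 9.5) -> [ 0.7 -2.1 21.2  0.1]
[5.24948593e-01 3.36208002e-01 1.74530755e+00 5.67964703e-06
 1.06000565e+00 1.92744725e+00] [-0.00056256  0.00124548 -0.00064166 -0.00065845  0.00056735 -0.00090966]
```

Call:
move_arm(
  commands="0 -2 11 0 -1; 0 -2 21 0 -1; 0 -2 21 0 -1; 0 -2 21 0 0.3; 0 -2 21 0 1; 0 -2 21 0 1; 0 -2 21 0 1; 0 -2 21 0 1; 0 -2 21 0 1; 0 -2 21 0 1",
)

```text
time: 6.25
eef_pos: [0.4215, 0.3848, 0.0213]
ee_rot: [-3.141, -0.0, 0.168]
ft_force: [-0.4, 0.0, -0.4]
finger_gap: 0.0008
grasp_force: 0.0
```

```bash
python3 go.py 422,385,200,9.5
```

```text
at [421.5 384.8  21.3] yaw 9.6 q1,q6 [0.53 1.93]
(422.0, 385.0, 200.0, 9.5) -> [ 6.000e-01 -1.000e-01 -1.787e+02  1.000e-01]
```

Run:
```python
from h import *
o=[]
for n,b,k in(("top",(170,170,310,245),5),("scene",(220,290,360,370),5)):
    im=vision.get_image(n)[:,:,::-1];c=im[b[1]:b[3],b[0]:b[2]].copy();c=cv2.resize(c,None,fx=k,fy=k,interpolation=cv2.INTER_CUBIC)
    u=(proj(n,[[.4215,.3848,.02]])[0]-b[:2])*k;cv2.circle(c,tuple(int(v) for v in u),4,(255,255,0),-1);print(u);o.append(c[:300*k])
cv2.imwrite("pics/g2.png",cv2.resize(np.vstack(o),None,fx=.77,fy=.77))
```

```text
[134.24163457 236.67868668]
[316.6619497  311.38159235]
```

View pics/g2.png

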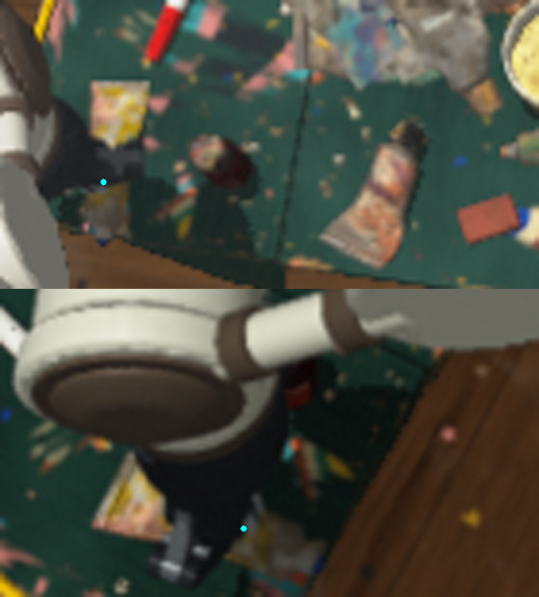

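The picture shows the fingers (top crop (115,160)) on either side of the ochre tube, about 50 mm apart, although the reading says they are shut. I'll re-read the state.

```bash
python3 -c "
from h import *
for i in range(2):
    s=arm.state();print(s['time'],s['finger_gap'],s['grasp_force'],s['ft_force']);vision.get_image('top')"
```

```text
6.35 -3.486831483959754e-05 0.0 [ 0.04289551 -0.74989698  0.20425627]
6.4 -0.00010121642124512593 0.0 [-0.15424377 -0.19569728  0.1436092 ]
```

Call:
move_arm(
  commands="0 0 0 0 1; 0 0 0 0 1; 0 0 -5 0 1; 0 0 -10 0 1; 0 0 -15 0 1; 0 0 -20 0 1; 0 0 -25 0 1; 0 0 -30 0 1; 0 0 -30 0 1; 0 0 -30 0 1",
)

```text
time: 7.28
eef_pos: [0.4217, 0.3849, 0.0516]
ee_rot: [-3.141, -0.001, 0.168]
ft_force: [0.2, 0.2, 0.8]
finger_gap: 0.0
grasp_force: 0.0
```

Run:
```python
from h import *
o=[]
s=arm.state();print(s['time'],s['finger_gap'],s['grasp_force'],s['ft_force'])
for n,b,k in(("top",(170,170,310,245),5),("scene",(220,290,360,370),5)):
    im=vision.get_image(n)[:,:,::-1];c=im[b[1]:b[3],b[0]:b[2]];o.append(cv2.resize(c,None,fx=k,fy=k,interpolation=cv2.INTER_CUBIC))
cv2.imwrite("pics/g3.png",cv2.resize(np.vstack(o),None,fx=.77,fy=.77))
```

```text
7.2833 8.66957575083189e-06 0.0 [0.15924719 0.20482054 0.75326629]
```

View pics/g3.png

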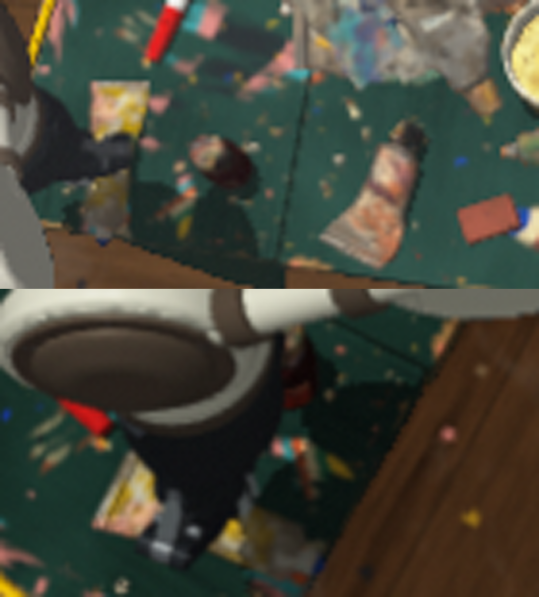

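The ochre tube hasn't moved, and the grasp held nothing even though the gap reads 0. I'll overlay the TCP axes and compare shut against open.

```bash
cat > snap.py <<'E'
import sys
from h import *
from scipy.spatial.transform import Rotation as Ro
s=arm.state();R=Ro.from_euler("xyz",s["ee_rot"]).as_matrix();p=s["eef_pos"];print(s["finger_gap"])
o=[]
for n in M:
    im=vision.get_image(n)[:,:,::-1];np.save(f"last_{sys.argv[1]}_{n}.npy",im)
    u=proj(n,p)[0].astype(int);b=np.clip(u-[35,30],0,[570,340]);c=cv2.resize(im[b[1]:b[1]+60,b[0]:b[0]+70],None,fx=5.5,fy=5.5,interpolation=cv2.INTER_CUBIC)
    for q,col in(((0,0,0),(255,255,0)),((0,0,.019),(0,255,255)),((0,.0425,.0),(255,0,255)),((0,-.0425,.0),(255,0,255))):
        v=(proj(n,p+R@np.array(q))[0]-b)*5.5;cv2.circle(c,tuple(v.astype(int)),3,col,-1)
    o.append(c)
np.save(f"c_{sys.argv[1]}.npy",np.hstack(o))
E
python3 snap.py shut
```

```text
8.301340272053186e-05
```

Call:
move_arm(
  commands="0 0 0 0 -1; 0 0 0 0 -1; 0 0 0 0 -1; 0 0 0 0 -1; 0 0 0 0 -1; 0 0 0 0 -1; 0 0 0 0 -1; 0 0 0 0 -1; 0 0 0 0 -1; 0 0 0 0 -1",
)

```text
time: 8.32
eef_pos: [0.4214, 0.3847, 0.0511]
ee_rot: [-3.142, -0.0, 0.168]
ft_force: [0.9, -0.7, -0.4]
finger_gap: 0.0854
grasp_force: 0.0
```

```bash
python3 snap.py open; python3 -c "
import numpy as np,cv2
c=np.vstack([np.load('c_shut.npy'),np.load('c_open.npy')]);print(c.shape);cv2.imwrite('pics/cmp.png',cv2.resize(c,(700,600)))"
```

```text
0.08537137796835804
(660, 770, 3)
```

View pics/cmp.png

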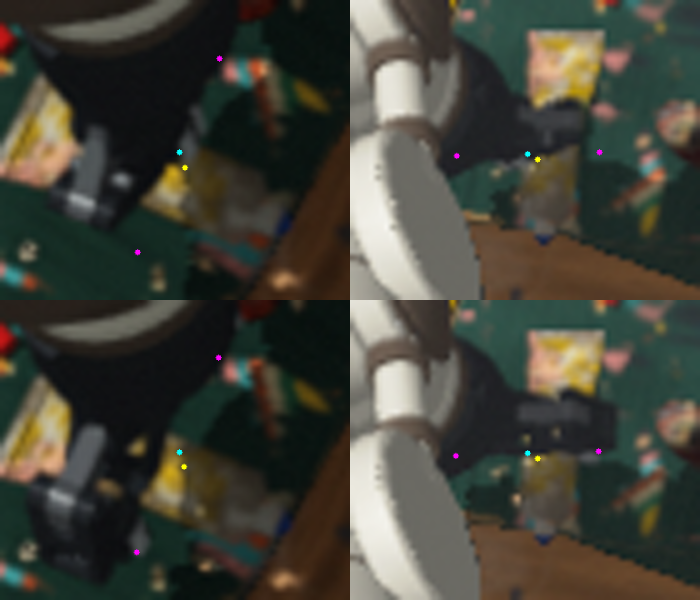

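Overlay: the tube is visible at the projected TCP (scene (180,152), top (528,154)), which shut pads ought to cover. So the real pads look higher or farther off than reported. I'll probe lower with the jaws open and watch the force.

Call:
move_arm(
  commands="0 0 10 0 -1; 0 0 20 0 -1; 0 0 28 0 -1; 0 0 32 0 -1; 0 0 34 0 -1; 0 0 36 0 -1; 0 0 37 0 -1; 0 0 38 0 -1; 0 0 38 0 -1; 0 0 38 0 -1",
)

```text
time: 9.25
eef_pos: [0.4215, 0.3849, 0.0134]
ee_rot: [-3.141, -0.0, 0.168]
ft_force: [-0.1, 0.5, -0.2]
finger_gap: 0.085
grasp_force: 0.0
```

Call:
move_arm(
  commands="0 0 0 0 -0.5; 0 0 0 0 -0.2; 0 0 0 0 0; 0 0 0 0 0.2; 0 0 0 0 0.2; 0 0 0 0 0.2; 0 0 0 0 0.2; 0 0 0 0 0.2; 0 0 0 0 0.2; 0 0 0 0 0.2",
)

```text
time: 10.08
eef_pos: [0.4213, 0.3848, 0.0131]
ee_rot: [-3.142, -0.0, 0.168]
ft_force: [-0.0, -0.3, -1.3]
finger_gap: 0.0342
grasp_force: 0.0
```

```bash
python3 snap.py c2
python3 - <<'E'
import numpy as np
# what moved among open(z51)/c2
from h import *
for l in("ochre_tube",):
    for n in M:
        for r in regions_of(n,l)[:1]: print(n,r["conf"],r["bbox"])
E
```

```text
0.03423774077962553
scene 0.82 [242.8, 335.7, 303.7, 363.1]
top 0.79 [195.4, 190.6, 209.9, 230.7]
```

```bash
python3 -c "
import numpy as np,cv2
a=np.load('last_c2_scene.npy')[310:385,220:330];b=np.load('last_c2_top.npy')[180:240,165:253]
r=lambda i,k:cv2.resize(i,None,fx=k,fy=k,interpolation=cv2.INTER_LANCZOS4)
c=np.load('c_c2.npy');cv2.imwrite('pics/c2.png',np.vstack([cv2.resize(c,(700,300)),cv2.resize(np.hstack([cv2.resize(a,(350,240)),cv2.resize(b,(350,240))]),(700,240))]))"
```

```text
(no output)
```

View pics/c2.png

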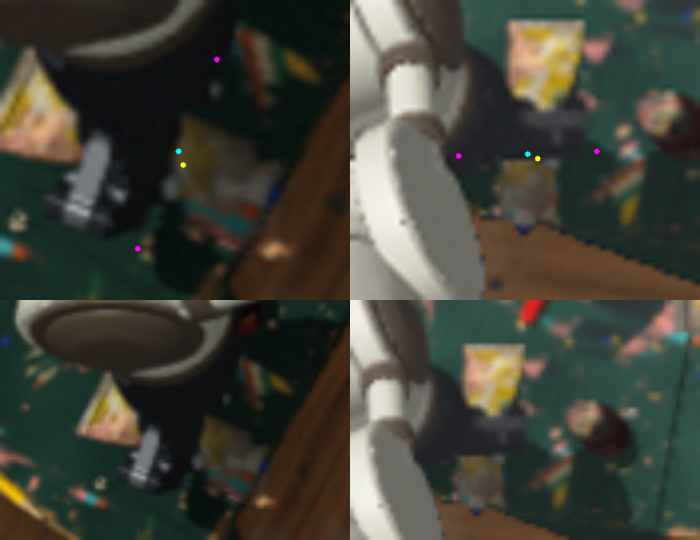

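Call:
move_arm(
  commands="0 0 0 0 -1; 0 0 0 0 -1; 0 0 0 0 -1; 0 0 0 0 -1; 0 0 0 0 -1; 0 0 2 0 -1; 0 0 4 0 -1; 0 0 6 0 -1; 0 0 6 0 -1; 0 0 6 0 -1",
)

```text
time: 11.12
eef_pos: [0.4211, 0.3846, 0.0068]
ee_rot: [3.141, 0.001, 0.168]
ft_force: [-0.2, -0.2, 0.8]
finger_gap: 0.0854
grasp_force: 0.0
```

Call:
move_arm(
  commands="0 0 1 0 -1; 0 0 2 0 -1; 0 0 3 0 -1; 0 0 4 0 -1; 0 0 4 0 -1; 0 0 4 0 -1; 0 0 4 0 -1; 0 0 4 0 -1; 0 0 4 0 -1; 0 0 4 0 -1",
)

```text
time: 11.95
eef_pos: [0.4214, 0.3848, 0.0032]
ee_rot: [-3.142, -0.0, 0.168]
ft_force: [-0.8, 0.6, -0.0]
finger_gap: 0.0858
grasp_force: 0.0
```

Call:
move_arm(
  commands="0 0 0 0 -0.6; 0 0 0 0 -0.3; 0 0 0 0 -0.1; 0 0 0 0 0.1; 0 0 0 0 0.3; 0 0 0 0 0.3; 0 0 0 0 0.3; 0 0 0 0 0.3; 0 0 0 0 0.3; 0 0 0 0 0.3",
)

```text
time: 12.78
eef_pos: [0.4214, 0.3848, 0.0031]
ee_rot: [-3.142, -0.0, 0.168]
ft_force: [-0.5, 1.2, 1.0]
finger_gap: 0.0298
grasp_force: 0.2
```

Run:
```python
from h import *
s=arm.state();print(s["joint_pos"],s["eef_pos"],s["moment"])
for n in M:
  vision.get_image(n)
  for r in regions_of(n,"ochre_tube")[:1]: print(n,r["conf"],r["bbox"],rect(n,r["mask"],.016))
```

```text
[5.28349109e-01 4.01184491e-01 1.75200025e+00 5.24114927e-05
 9.88336689e-01 1.93084802e+00] [0.42135677 0.38479395 0.00313935] [0.08677517 0.11398176 0.0132148 ]
scene 0.74 [244.6, 336.4, 303.9, 364.3] ((482.3131103515625, 398.70208740234375), (43.14382553100586, 38.16655349731445), 17.490079879760742)
top 0.79 [194.1, 189.8, 212.9, 235.3] ((480.10736083984375, 384.8935241699219), (56.78601837158203, 47.583065032958984), 7.942288875579834)
```

Call:
move_arm(
  commands="0 0 0 0 0.4; 0 0 0 0 0.5; 0 0 0 0 0.6; 0 0 0 0 0.6; 0 0 0 0 0.6; 0 0 0 0 0.6; 0 0 0 0 0.6; 0 0 0 0 0.6; 0 0 0 0 0.6; 0 0 0 0 0.6",
)

```text
time: 13.82
eef_pos: [0.4217, 0.3854, 0.0047]
ee_rot: [-3.141, -0.001, 0.168]
ft_force: [-3.1, -1.0, 11.1]
finger_gap: 0.0221
grasp_force: 50.2
```

The grip came at 22 mm with an upward push, so the jaws only pinch the top of the tube. The true tool height is about 35–40 mm above the reported one. I'll open, go lower and probe for contact.

Call:
move_arm(
  commands="0 0 0 0 -1; 0 0 0 0 -1; 0 0 0 0 -1; 0 0 0 0 -1; 0 0 0 0 -1; 0 0 4 0 -1; 0 0 8 0 -1; 0 0 12 0 -1; 0 0 14 0 -1; 0 0 14 0 -1",
)

```text
time: 14.65
eef_pos: [0.4206, 0.3843, -0.0119]
ee_rot: [3.141, 0.002, 0.168]
ft_force: [-0.2, 0.0, -0.4]
finger_gap: 0.0856
grasp_force: 0.0
```

Call:
move_arm(
  commands="0 0 1 0 -1; 0 0 2 0 -1; 0 0 3 0 -1; 0 0 4 0 -1; 0 0 4 0 -1; 0 0 4 0 -0.5; 0 0 4 0 0; 0 0 4 0 0; 0 0 4 0 0; 0 0 4 0 0",
)

```text
time: 15.48
eef_pos: [0.4214, 0.3848, -0.0149]
ee_rot: [-3.142, -0.0, 0.168]
ft_force: [-0.0, -0.4, 0.4]
finger_gap: 0.0428
grasp_force: 0.0
```

Call:
move_arm(
  commands="0 0 0 0 0.1; 0 0 0 0 0.2; 0 0 0 0 0.3; 0 0 0 0 0.5; 0 0 0 0 1; 0 0 0 0 1; 0 0 0 0 1; 0 0 0 0 1; 0 0 0 0 1; 0 0 0 0 1",
)

```text
time: 16.32
eef_pos: [0.4216, 0.3849, -0.0144]
ee_rot: [-3.141, -0.0, 0.168]
ft_force: [-1.6, -0.6, 5.3]
finger_gap: 0.0346
grasp_force: 59.3
```

```bash
python3 go.py 421,385,160,9.6 485,-339,160,33 485,-339,60,33
```

```text
at [421.6 384.9 -14.4] yaw 9.6 q1,q6 [0.53 1.93]
(421.0, 385.0, 160.0, 9.6) -> [  -0.5   -0.2 -174.4    0. ]
(485.0, -339.0, 160.0, 33.0) -> [ -58.8  724.3 -174.4  -23.4]
(485.0, -339.0, 60.0, 33.0) -> [-58.8 724.3 -74.4 -23.4]
```

Call:
move_arm(
  commands="0 0 -10 0 1; 0 0 -25 0 1; 0 0 -50 0 1; 0 0 -80 0 1; 0 0 -110 0 1; 0 0 -140 0 1; 0 10 -165 0 1; 0 35 -175 0 1; 0 70 -175 0 1; 0 110 -175 0 1",
)

```text
time: 17.15
eef_pos: [0.4403, 0.2763, 0.1618]
ee_rot: [-3.141, -0.003, 0.171]
ft_force: [0.9, 0.2, -0.9]
finger_gap: 0.034
grasp_force: 60.0
```

```bash
python3 go.py 485,-339,160,33 485,-339,60,33
```

```text
at [440.3 276.3 161.8] yaw 9.8 q1,q6 [0.33 1.73]
(485.0, -339.0, 160.0, 33.0) -> [-60.6 613.9   1.8 -23.2]
(485.0, -339.0, 60.0, 33.0) -> [-60.6 613.9 101.8 -23.2]
```

Call:
move_arm(
  commands="-4 40 0 0 1; -8 80 0 -3 1; -12 120 0 -6 1; -16 160 0 -9 1; -20 200 0 -12 1; -24 240 0 -15 1; -28 280 0 -18 1; -32 320 0 -21 1; -36 360 0 -23 1; -40 400 0 -23 1",
)

```text
time: 17.98
eef_pos: [0.467, -0.1267, 0.1605]
ee_rot: [3.141, -0.0, 0.571]
ft_force: [1.0, -0.6, 0.5]
finger_gap: 0.0339
grasp_force: 60.0
```

Call:
move_arm(
  commands="8 32 0 0 1; 16 64 0 0 1; 24 96 0 0 1; 40 130 0 0 1; 54 160 0 0 1; 64 186 0 0 1; 64 186 10 0 1; 64 186 40 0 1; 64 186 60 0 1; 64 186 60 0 1",
)

```text
time: 18.82
eef_pos: [0.6177, -0.2445, 0.094]
ee_rot: [-3.132, 0.005, 0.57]
ft_force: [-0.1, 0.1, -1.6]
finger_gap: 0.0343
grasp_force: 60.0
```

```bash
python3 go.py 485,-339,100,33 485,-339,60,33
python3 - <<'E'
from h import *
for n in M:
  vision.get_image(n)
  for l in("ochre_tube","tube_tray"):
    for r in regions_of(n,l)[:1]: print(n,l,r["conf"],r["bbox"],[rect(n,r["mask"],z) for z in(.016,.1,.14)])
E
```

```text
at [ 617.7 -244.5   94. ] yaw 32.6 q1,q6 [-0.56  0.44]
(485.0, -339.0, 100.0, 33.0) -> [-162.7    8.    -6.    -0.4]
(485.0, -339.0, 60.0, 33.0) -> [-162.7    8.    34.    -0.4]
scene ochre_tube 0.78 [308.7, 118.4, 359.1, 131.7] [((724.912841796875, -327.3064270019531), (102.00340270996094, 55.87169647216797), 47.26840591430664), ((671.4739379882812, -236.3080596923828), (91.52528381347656, 50.13239288330078), 47.268402099609375), ((646.0267944335938, -192.97547912597656), (86.53573608398438, 47.3994026184082), 47.26840591430664)]
scene tube_tray 0.93 [353.4, 132.6, 407.7, 175.7] [((497.70965576171875, -298.011474609375), (152.2899169921875, 184.732421875), 31.462894439697266), ((467.609619140625, -210.0223388671875), (136.64633178710938, 165.75621032714844), 31.46287727355957), ((453.2763366699219, -168.12277221679688), (129.1969757080078, 156.71990966796875), 31.462886810302734)]
top ochre_tube 0.5 [399.2, 146.9, 409.5, 155.4] [((726.71728515625, -214.06494140625), (17.680585861206055, 33.65712356567383), 60.601959228515625), ((694.2244873046875, -198.37863159179688), (16.347349166870117, 31.11907196044922), 60.60203170776367), ((678.751953125, -190.9090576171875), (15.712474822998047, 29.91054916381836), 60.6019172668457)]
top tube_tray 0.81 [407.5, 209.6, 455.3, 260.1] [((471.7668762207031, -309.5928955078125), (100.50027465820312, 164.54090881347656), 31.27378273010254), ((458.49920654296875, -286.703125), (92.9217529296875, 152.13330078125), 31.273786544799805), ((452.18133544921875, -275.80322265625), (89.31300354003906, 146.2249298095703), 31.27379035949707)]
```

Call:
move_arm(
  commands="-35 2 -6 0 1; -75 4 -6 0 1; -115 6 -6 0 1; -150 8 -6 0 1; -163 8 -6 0 1; -163 8 -6 0 1; -163 8 0 0 1; -163 8 14 0 1; -163 8 24 0 1; -163 8 24 0 1",
)

```text
time: 19.95
eef_pos: [0.4882, -0.3391, 0.0733]
ee_rot: [-3.137, 0.001, 0.571]
ft_force: [-0.3, 0.9, -0.6]
finger_gap: 0.0341
grasp_force: 60.0
```

```bash
cat > snap2.py <<'E'
import sys
from h import *
from scipy.spatial.transform import Rotation as Ro
s=arm.state();p=s["eef_pos"];o=[];print(s["eef_pos"],s["ee_rot"])
def Wt(P,org,yaw):
    c,n=np.cos(yaw),np.sin(yaw);return np.array(P)@np.array([[c,-n,0],[n,c,0],[0,0,1]]).T+org
for n,b in(("scene",(330,110,430,185)),("top",(370,170,470,270))):
    im=vision.get_image(n)[:,:,::-1];k=4.8 if n=="scene" else 4
    k=4;c=cv2.resize(im[b[1]:b[3],b[0]:b[2]],None,fx=k,fy=k,interpolation=cv2.INTER_CUBIC)
    L=Wt(np.array([[0,-4.5,8],[140,-4.5,8],[140,-71.5,8],[0,-71.5,8],[0,71.5,8],[140,71.5,8],[140,4.5,8],[0,4.5,8]])/1e3,[.429,-.3335,.009],np.radians(33))
    for v in (proj(n,L)-b[:2])*k: cv2.circle(c,tuple(v.astype(int)),2,(0,255,0),-1)
    for v in (proj(n,[p,p-[0,0,-.038]])-b[:2])*k: cv2.circle(c,tuple(v.astype(int)),3,(255,255,0),-1)
    o.append(c)
H=max(c.shape[0] for c in o)
cv2.imwrite(sys.argv[1],np.hstack([cv2.copyMakeBorder(c,0,H-c.shape[0],0,0,0) for c in o]))
E
python3 snap2.py pics/pl1.png; python3 go.py 485,-339,60,33
```

```text
[ 0.48824763 -0.33910348  0.07327534] [-3.13688534e+00  5.57772606e-04  5.71319162e-01]
at [ 489.  -340.5   75.5] yaw 32.7 q1,q6 [-0.81  0.19]
(485.0, -339.0, 60.0, 33.0) -> [-2.6 -3.4 15.5 -0.3]
```

View pics/pl1.png

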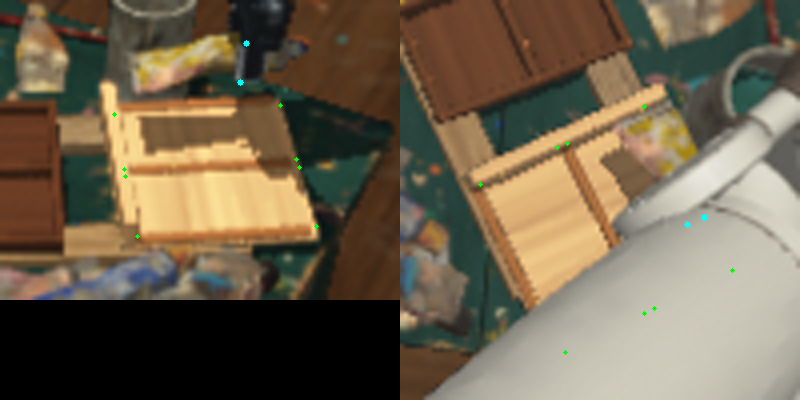

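The picture shows the ochre tube over the right bay, cap forward, its crimp end at scene crop (136,75) and top crop (640,118). I'll triangulate it against the tray.

Run:
```python
from h import *
from scipy.optimize import least_squares
def tri(a,b):
    f=lambda X:np.r_[proj("top",X)[0]-a,proj("scene",X)[0]-b]
    r=least_squares(f,[.5,-.3,.1]);return r.x*1e3,np.round(r.fun,1)
def tray(P,o=(429,-333.5,9),y=33):
    c,s=np.cos(np.radians(y)),np.sin(np.radians(y));d=P-np.array(o);return np.round([c*d[0]+s*d[1],-s*d[0]+c*d[1],d[2]],1)
A=lambda u,v:(369.6+(u-400)/4,169.6+v/4); B=lambda u,v:(329.6+u/4,109.6+v/4)
for a,b in((A(640,118),B(136,75)),(A(665,107),B(133,57)),(A(617,128),B(140,92))):
    X,r=tri(a,b);print(X.round(1),r,tray(X))
print("tcp",tray(arm.state()["eef_pos"]*1e3))
```

```text
[ 560.  -294.1   86.6] [-0.  -0.1  0.1  0. ] [131.4 -38.3  77.6]
[ 570.4 -310.9   88.5] [-0.  -0.2  0.2  0.1] [130.9 -58.   79.5]
[ 550.  -278.6   85. ] [ 0.   0.1 -0.1 -0. ] [131.4 -19.9  76. ]
tcp [ 46.6 -38.5  66.5]
```

Call:
move_arm(
  commands="4 -2.5 10 -0.3 1; 4 -2.5 25 -0.3 1; 4 -2.5 40 -0.3 1; 4 -2.5 52 -0.3 1; 4 -2.5 60 -0.3 1; 4 -2.5 64 -0.3 1; 4 -2.5 67 -0.3 1; 4 -2.5 68 -0.3 1; 4 -2.5 68 -0.3 1; 4 -2.5 68 -0.3 1",
)

```text
time: 20.88
eef_pos: [0.4911, -0.3377, 0.0088]
ee_rot: [3.14, -0.0, 0.575]
ft_force: [-0.3, -0.0, -0.8]
finger_gap: 0.034
grasp_force: 60.0
```

```bash
python3 go.py 491,-336,4,33
```

```text
at [ 491.1 -337.7    8.8] yaw 32.9 q1,q6 [-0.81  0.19]
(491.0, -336.0, 4.0, 33.0) -> [ 0.9 -1.5  4.8 -0.1]
```

Call:
move_arm(
  commands="1 -1 2 0 1; 1 -1 3 0 1; 1 -1 4 0 1; 1 -1 5 0 1; 1 -1 5 0 1; 1 -1 5 0 1; 1 -1 5 0 0.1; 1 -1 5 0 0; 1 -1 5 0 -0.15; 1 -1 5 0 -0.15",
)

```text
time: 21.72
eef_pos: [0.4908, -0.3357, 0.0029]
ee_rot: [-3.141, 0.0, 0.575]
ft_force: [-0.2, -1.0, 0.0]
finger_gap: 0.0493
grasp_force: 0.0
```

Call:
move_arm(
  commands="0 0 0 0 -0.15; 0 0 -10 0 -0.15; 0 0 -30 0 -0.15; 0 0 -60 0 -0.3; 0 0 -95 0 -0.6; 0 0 -130 0 -1; -20 -30 -150 0 -1; -40 -65 -150 0 -1; -50 -105 -150 0 -1; -60 -145 -150 0 -1",
)

```text
time: 22.55
eef_pos: [0.3606, -0.2463, 0.1539]
ee_rot: [3.14, -0.0, 0.574]
ft_force: [-1.0, 1.0, 0.0]
finger_gap: 0.0854
grasp_force: 0.0
```

```bash
python3 go.py 448,166,100,160
python3 - <<'E'
from h import *
for n in M:
  vision.get_image(n)
  for l in("ochre_tube","red_tube","red_eraser","red_ink"):
    for r in regions_of(n,l)[:1]: print(n,l,r["conf"],r["bbox"],np.round(rect(n,r["mask"],.03 if l[0]=="o" else .012)[0]),rect(n,r["mask"],.03)[1:])
E
```

```text
at [ 360.6 -246.3  153.9] yaw 32.9 q1,q6 [-0.88  0.12]
(448.0, 166.0, 100.0, 160.0) -> [ 297.4 -298.7   53.9 -127.1]
scene ochre_tube 0.54 [356.4, 135.7, 405.1, 146.5] [ 513. -332.] ((141.44192504882812, 51.63835144042969), 42.046058654785156)
scene red_tube 0.71 [304.8, 248.4, 343.9, 292.2] [447. 163.] ((53.165035247802734, 120.32391357421875), 63.66321563720703)
scene red_eraser 0.53 [336.7, 243.6, 344.8, 256.7] [437.  88.] ((23.135040283203125, 45.080474853515625), 27.2778263092041)
scene red_ink 0.64 [284.9, 293.8, 301.7, 321.8] [460. 284.] ((35.0389518737793, 66.94104766845703), 40.490394592285156)
top red_tube 0.76 [253.5, 202.3, 278.2, 240.0] [445. 162.] ((53.68216323852539, 111.27161407470703), 65.09521484375)
top red_eraser 0.48 [289.2, 219.3, 307.8, 233.6] [438.  81.] ((28.685504913330078, 43.43766403198242), 27.106889724731445)
top red_ink 0.48 [223.4, 205.7, 235.7, 219.3] [455. 300.] ((42.03961181640625, 29.491497039794922), 54.65472412109375)
```

Call:
move_arm(
  commands="25 -25 0 -7 -1; 50 -50 0 -14 -1; 75 -75 0 -21 -1; 100 -100 0 -28 -1; 125 -125 0 -35 -1; 150 -150 0 -42 -1; 175 -175 0 -49 -1; 200 -200 0 -56 -1; 225 -225 0 -63 -1; 250 -250 0 -70 -1",
)

```text
time: 23.88
eef_pos: [0.4363, 0.1008, 0.1533]
ee_rot: [3.141, 0.0, 1.803]
ft_force: [0.3, -0.8, -0.6]
finger_gap: 0.0853
grasp_force: 0.0
```

```bash
python3 go.py 456,160,60,158
```

```text
at [436.3 100.8 153.3] yaw 103.3 q1,q6 [-0.04 -0.28]
(456.0, 160.0, 60.0, 158.0) -> [ 53.1  32.7  93.3 -54.7]
```

Call:
move_arm(
  commands="15 10 0 -7 -1; 30 20 0 -14 -1; 45 28 10 -21 -1; 53 33 25 -28 -1; 53 33 45 -35 -1; 53 33 65 -42 -1; 53 33 85 -49 -1; 53 33 103 -55 -1; 53 33 113 -55 -1; 53 33 113 -55 -1",
)

```text
time: 24.72
eef_pos: [0.4542, 0.1578, 0.0377]
ee_rot: [-3.139, -0.005, 2.754]
ft_force: [0.4, 0.1, -0.6]
finger_gap: 0.0854
grasp_force: 0.0
```

Call:
move_arm(
  commands="0 0 10 0 -1; 0 0 22 0 -1; 0 0 34 0 -1; 0 0 44 0 -1; 0 0 50 0 -1; 0 0 53 0 -1; 0 0 54 0 -1; 0 0 54 0 -0.6; 0 0 54 0 -0.3; 0 0 54 0 -0.1",
)

```text
time: 25.55
eef_pos: [0.4565, 0.1581, -0.0133]
ee_rot: [3.141, 0.001, 2.756]
ft_force: [0.9, -0.0, 1.5]
finger_gap: 0.0512
grasp_force: 0.2
```

Call:
move_arm(
  commands="0 0 0 0 0; 0 0 0 0 0.2; 0 0 0 0 0.4; 0 0 0 0 1; 0 0 0 0 1; 0 0 0 0 1; 0 0 0 0 1; 0 0 0 0 1; 0 0 0 0 1; 0 0 0 0 1",
)

```text
time: 26.38
eef_pos: [0.4566, 0.1583, -0.0126]
ee_rot: [3.141, 0.001, 2.757]
ft_force: [-2.5, -0.3, 7.7]
finger_gap: 0.0422
grasp_force: 58.4
```

```bash
python3 go.py 456,160,60,158
```

```text
at [456.6 158.3 -12.6] yaw 157.9 q1,q6 [ 0.08 -1.1 ]
(456.0, 160.0, 60.0, 158.0) -> [  1.2   1.4 -72.6  -0.1]
```

```bash
python3 go.py 456,158,140,158 460,20,140,100 459,-269,100,33
```

```text
at [456.6 158.3 -12.6] yaw 157.9 q1,q6 [ 0.08 -1.1 ]
(456.0, 158.0, 140.0, 158.0) -> [ 5.000e-01 -5.000e-01 -1.526e+02 -1.000e-01]
(460.0, 20.0, 140.0, 100.0) -> [ -55.1 -126.9 -152.6   57.9]
(459.0, -269.0, 100.0, 33.0) -> [-162.7 -395.1 -112.6  124.9]
```

Call:
move_arm(
  commands="0 0 -10 0 1; 0 0 -30 0 1; 0 0 -60 7 1; 0 0 -95 14 1; 0 0 -125 21 1; -5 10 -150 28 1; -15 40 -155 35 1; -30 75 -155 42 1; -44 110 -155 49 1; -58 145 -155 56 1",
)

```text
time: 27.22
eef_pos: [0.5652, 0.2719, 0.1422]
ee_rot: [3.14, 0.0, 1.773]
ft_force: [1.0, -1.0, -0.5]
finger_gap: 0.0419
grasp_force: 60.2
```

```bash
python3 go.py 459,-269,140,33 459,-269,60,33
```

```text
at [565.2 271.9 142.2] yaw 101.6 q1,q6 [0.26 0.05]
(459.0, -269.0, 140.0, 33.0) -> [-508.5 -212.6    2.2   68.6]
(459.0, -269.0, 60.0, 33.0) -> [-508.5 -212.6   82.2   68.6]
```

Call:
move_arm(
  commands="-37 -15 0 7 1; -74 -31 0 14 1; -111 -46 0 21 1; -148 -62 0 28 1; -185 -77 0 35 1; -222 -93 0 42 1; -259 -108 0 49 1; -296 -124 0 56 1; -333 -139 0 63 1; -370 -155 0 68 1",
)

```text
time: 28.05
eef_pos: [0.4883, -0.1253, 0.1419]
ee_rot: [3.141, -0.001, 0.587]
ft_force: [0.0, 0.0, -0.3]
finger_gap: 0.042
grasp_force: 60.2
```

```bash
python3 go.py 459,-269,140,33 459,-269,60,33
```

```text
at [ 488.3 -125.3  141.9] yaw 33.6 q1,q6 [-0.49  0.49]
(459.0, -269.0, 140.0, 33.0) -> [-104.   103.5    1.9    0.6]
(459.0, -269.0, 60.0, 33.0) -> [-104.   103.5   81.9    0.6]
```

Call:
move_arm(
  commands="-25 25 0 0 1; -50 50 0 0.6 1; -75 75 0 0.6 1; -95 95 5 0.6 1; -104 103.5 20 0.6 1; -104 103.5 40 0.6 1; -104 103.5 60 0.6 1; -104 103.5 75 0.6 1; -104 103.5 82 0.6 1; -104 103.5 82 0.6 1",
)

```text
time: 28.88
eef_pos: [0.4594, -0.2664, 0.0578]
ee_rot: [-3.138, 0.001, 0.582]
ft_force: [-0.2, 0.3, 0.2]
finger_gap: 0.0421
grasp_force: 60.2
```

```bash
python3 - <<'E'
from h import *
from scipy.optimize import least_squares
def tray(P,o=(429,-333.5),y=33):
    c,s=np.cos(np.radians(y)),np.sin(np.radians(y));d=np.array(P)[:2]-np.array(o);return np.round([c*d[0]+s*d[1],-s*d[0]+c*d[1]],1)
s=arm.state();print(s["eef_pos"],tray(s["eef_pos"]*1e3))
for n in M:
  vision.get_image(n)
  for l,z in(("red_tube",.075),("red_tube",.09),("ochre_tube",.03)):
    for r in regions_of(n,l)[:1]:
        R=rect(n,r["mask"],z);print(n,l,z,r["conf"],r["bbox"],[tray(q).tolist() for q in cv2.boxPoints(R)])
E
python3 go.py 459,-269,3,33
```

```text
[ 0.45937671 -0.26641892  0.05776595] [62.  39.7]
scene red_tube 0.075 0.87 [365.7, 135.6, 405.7, 153.7] [[45.8, 51.4], [60.4, -1.1], [142.4, 21.7], [127.9, 74.2]]
scene red_tube 0.09 0.87 [365.7, 135.6, 405.7, 153.7] [[50.8, 67.6], [65.1, 16.2], [145.5, 38.5], [131.2, 89.9]]
scene ochre_tube 0.03 0.71 [360.3, 135.9, 386.5, 145.9] [[48.5, -53.0], [68.0, -88.6], [154.1, -41.3], [134.6, -5.7]]
top red_tube 0.075 0.41 [401.2, 208.6, 413.2, 221.9] [[104.3, 61.7], [120.7, 13.6], [139.8, 20.1], [123.4, 68.2]]
top red_tube 0.09 0.41 [401.2, 208.6, 413.2, 221.9] [[103.8, 65.8], [119.9, 18.4], [138.7, 24.8], [122.6, 72.2]]
top ochre_tube 0.03 0.49 [420.1, 204.8, 447.8, 241.8] [[1.8, -37.9], [4.5, -46.2], [12.3, -43.7], [9.6, -35.3]]
at [ 461.  -267.8   60. ] yaw 33.3 q1,q6 [-0.75  0.24]
(459.0, -269.0, 3.0, 33.0) -> [-2.3 -0.1 57.   0.3]
```

```bash
python3 snap2.py pics/pl2.png
```

```text
[ 0.46098007 -0.26778528  0.05996047] [ 3.14009738e+00 -3.55989920e-04  5.81993610e-01]
```

View pics/pl2.png

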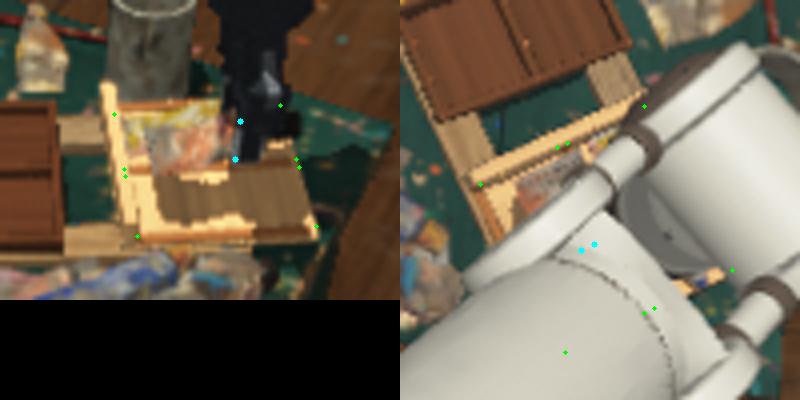

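The red tube hangs over the left bay, cap forward, crimp corner at scene crop (154,172) and top crop (516,185). It looks slightly skewed, so I'll triangulate the crimp corners.

```bash
cat > t2.py <<'E'
from h import *
from scipy.optimize import least_squares
def tri(a,b):
    f=lambda X:np.r_[proj("top",X)[0]-a,proj("scene",X)[0]-b]
    r=least_squares(f,[.5,-.3,.1]);return r.x*1e3,np.round(r.fun,1)
def tray(P,o=(429,-333.5,9),y=33):
    c,s=np.cos(np.radians(y)),np.sin(np.radians(y));d=P-np.array(o);return np.round([c*d[0]+s*d[1],-s*d[0]+c*d[1],d[2]],1)
A=lambda u,v:(369.6+(u-400)/4,169.6+v/4); B=lambda u,v:(329.6+u/4,109.6+v/4)
for a,b in((A(516,185),B(154,172)),(A(583,150),B(130,118))):
    X,r=tri(a,b);print(X.round(1),r,tray(X))
    print(tray(plane("top",a,.073)[0]*1e3),tray(plane("scene",b,.073)[0]*1e3))
E
python3 t2.py
```

```text
[ 502.9 -211.4   75.3] [-0.1 -0.8  0.8  0.2] [128.5  62.1  66.3]
[126.4  62.4  64. ] [130.2  58.5  64. ]
[ 539.1 -256.1   77.3] [-0.2 -2.2  2.3  0.7] [134.5   5.   68.3]
[128.6   6.1  64. ] [140.2  -3.8  64. ]
```

Call:
move_arm(
  commands="1 -5 8 1 1; 1 -5 18 1.5 1; 1 -5 28 1.5 1; 1 -5 38 1.5 1; 1 -5 46 1.5 1; 1 -5 50 1.5 1; 1 -5 53 1.5 1; 1 -5 55 1.5 1; 1 -5 55 1.5 1; 1 -5 55 1.5 1",
)

```text
time: 30.22
eef_pos: [0.4577, -0.262, 0.0085]
ee_rot: [-3.136, 0.002, 0.557]
ft_force: [-20.4, 14.2, 47.6]
finger_gap: 0.0421
grasp_force: 65.0
```

Call:
move_arm(
  commands="0 0 1 0 1; 0 0 1.5 0 0.5; 0 0 1.5 0 0; 0 0 1.5 0 -0.2; 0 0 1.5 0 -0.25; 0 0 1.5 0 -0.25; 0 0 1.5 0 -0.25; 0 0 1.5 0 -0.25; 0 0 -5 0 -0.25; 0 0 -15 0 -0.25",
)

```text
time: 31.05
eef_pos: [0.4576, -0.2618, 0.0183]
ee_rot: [-3.138, 0.001, 0.556]
ft_force: [0.0, 0.1, 0.0]
finger_gap: 0.0536
grasp_force: 0.0
```

Call:
move_arm(
  commands="0 0 -10 0 -0.25; 0 0 -30 0 -0.3; 0 0 -60 0 -0.5; 0 0 -100 0 -1; 0 -20 -130 0 -1; 0 -55 -140 0 -1; -10 -95 -140 0 -1; -10 -135 -140 0 -1; 0 -175 -140 0 -1; 10 -215 -140 0 -1",
)

```text
time: 31.88
eef_pos: [0.3528, -0.0737, 0.16]
ee_rot: [3.14, -0.001, 0.554]
ft_force: [0.7, 1.1, 0.7]
finger_gap: 0.0853
grasp_force: 0.0
```

```bash
python3 - <<'E'
from h import *
from t2 import tray
s=arm.state();print(s["eef_pos"])
for n in M:
  im=vision.get_image(n);np.save(f"l_{n}.npy",im)
  for l,z in(("red_tube",.035),("ochre_tube",.03),("red_marker",.008)):
    for r in regions_of(n,l)[:1]:
        R=rect(n,r["mask"],z);print(n,l,z,r["conf"],r["bbox"],[np.round(q,1).tolist() if "mark" in l else tray(np.r_[q,9])[:2].tolist() for q in cv2.boxPoints(R)])
E
python3 go.py 595,358,100,77
```

```text
[ 502.9 -211.4   75.3] [-0.1 -0.8  0.8  0.2] [128.5  62.1  66.3]
[126.4  62.4  64. ] [130.2  58.5  64. ]
[ 539.1 -256.1   77.3] [-0.2 -2.2  2.3  0.7] [134.5   5.   68.3]
[128.6   6.1  64. ] [140.2  -3.8  64. ]
[ 0.35275371 -0.07372945  0.15999569]
scene ochre_tube 0.03 0.7 [360.3, 136.1, 399.9, 148.5] [[11.3, -28.1], [19.0, -76.8], [143.6, -57.0], [135.9, -8.3]]
scene red_marker 0.008 0.56 [215.6, 288.7, 250.3, 325.5] [[527.7000122070312, 365.79998779296875], [659.5999755859375, 337.0], [663.0, 352.29998779296875], [531.0999755859375, 381.1000061035156]]
top red_tube 0.035 0.71 [393.9, 211.1, 424.1, 251.0] [[23.0, 82.1], [17.1, 28.6], [130.2, 16.0], [136.2, 69.5]]
top ochre_tube 0.03 0.63 [419.4, 200.0, 449.4, 241.8] [[2.1, -27.9], [7.1, -74.0], [141.4, -59.5], [136.5, -13.5]]
top red_marker 0.008 0.59 [212.4, 148.3, 226.6, 183.9] [[529.5, 362.70001220703125], [653.9000244140625, 333.6000061035156], [657.7999877929688, 350.0], [533.4000244140625, 379.1000061035156]]
at [354.1 -75.8 159.6] yaw 31.8 q1,q6 [-0.55  0.47]
(595.0, 358.0, 100.0, 77.0) -> [ 433.2 -242.    59.6  -45.2]
```

```bash
cat > t3.py <<'E'
from h import *
def trayv(P,o=(429,-333.5),y=33):
    c,s=np.cos(np.radians(y)),np.sin(np.radians(y));d=P[:,:2]*1e3-np.array(o);return np.c_[c*d[:,0]+s*d[:,1],-s*d[:,0]+c*d[:,1]]
for n in M:
  vision.get_image(n)
  for l in("red_tube","ochre_tube"):
    for r in regions_of(n,l)[:1]:
        print(n,l,round(r["conf"],2))
        v,u=np.nonzero(r["mask"]);uv=np.c_[u,v]
        for z,lo,hi in((.022,118,150),(.03,85,115),(.034,50,85),(.034,25,50),(.034,-10,25)):
            Q=trayv(plane(n,uv,z));k=(Q[:,0]>lo)&(Q[:,0]<=hi)
            if k.sum()>3: print("  x",lo,hi,"y",np.round(np.percentile(Q[k,1],[3,50,97])),"xmax",Q[k,0].max().round(),"xmin",Q[k,0].min().round())
E
python3 t3.py
```

```text
scene red_tube 0.71
  x 118 150 y [14. 40. 64.] xmax 133.0 xmin 118.0
  x 85 115 y [25. 47. 70.] xmax 115.0 xmin 85.0
  x 50 85 y [16. 40. 63.] xmax 85.0 xmin 50.0
  x 25 50 y [11. 30. 54.] xmax 50.0 xmin 31.0
scene ochre_tube 0.77
  x 118 150 y [-62. -38. -19.] xmax 138.0 xmin 118.0
  x 85 115 y [-57. -37. -18.] xmax 115.0 xmin 85.0
  x 50 85 y [-68. -43. -20.] xmax 85.0 xmin 50.0
  x 25 50 y [-70. -46. -22.] xmax 50.0 xmin 25.0
  x -10 25 y [-65. -45. -28.] xmax 25.0 xmin 17.0
top red_tube 0.62
  x 118 150 y [19. 42. 66.] xmax 132.0 xmin 118.0
  x 85 115 y [23. 45. 68.] xmax 115.0 xmin 85.0
  x 50 85 y [24. 42. 63.] xmax 84.0 xmin 50.0
  x 25 50 y [25. 39. 53.] xmax 50.0 xmin 25.0
  x -10 25 y [29. 38. 47.] xmax 24.0 xmin 19.0
top ochre_tube 0.82
  x 118 150 y [-62. -41. -19.] xmax 139.0 xmin 118.0
  x 85 115 y [-59. -38. -18.] xmax 115.0 xmin 85.0
  x 50 85 y [-57. -39. -21.] xmax 84.0 xmin 50.0
  x 25 50 y [-56. -40. -24.] xmax 50.0 xmin 25.0
  x -10 25 y [-51. -40. -27.] xmax 25.0 xmin 3.0
```

```bash
python3 go.py 457.7,-262,60,32 457.7,-262,9,32
```

```text
at [353.6 -75.  159. ] yaw 31.8 q1,q6 [-0.55  0.47]
(457.7, -262.0, 60.0, 32.0) -> [-1.010e+01  2.137e+02  9.900e+01 -2.000e-01]
(457.7, -262.0, 9.0, 32.0) -> [-1.010e+01  2.137e+02  1.500e+02 -2.000e-01]
```

Call:
move_arm(
  commands="-2 40 0 0 -0.4; -4 80 0 0 -0.4; -6 120 0 0 -0.4; -8 160 0 0 -0.4; -9 190 5 0 -0.4; -10 212 20 0 -0.4; -10 214 50 0 -0.4; -10 214 85 0 -0.4; -10 214 110 0 -0.4; -10 214 110 0 -0.4",
)

```text
time: 33.42
eef_pos: [0.4542, -0.2586, 0.0431]
ee_rot: [-3.13, 0.003, 0.555]
ft_force: [-0.9, 1.0, -0.4]
finger_gap: 0.0596
grasp_force: 0.0
```

Call:
move_arm(
  commands="0 0 15 0 -0.4; 0 0 30 0 -0.4; 0 0 37 0 -0.4; 0 0 40 0 -0.4; 0 0 40 0 -0.1; 0 0 40 0 0.2; 0 0 40 0 1; 0 0 40 0 1; 0 0 40 0 1; 0 0 40 0 1",
)

```text
time: 34.25
eef_pos: [0.459, -0.2626, 0.0105]
ee_rot: [3.139, -0.001, 0.556]
ft_force: [-1.1, 1.1, 6.8]
finger_gap: 0.0417
grasp_force: 60.4
```

Call:
move_arm(
  commands="0 0 -3 0 1; 0 0 -6 0 1; 0 2 -6 0 1; 0 4 -6 0 1; 0 5 -6 0 1; 0 5 -4 0 1; 0 5 -2 0 1; 0 5 0 0 1; 0 5 1 0 1; 0 5 2 0 1",
)

```text
time: 35.08
eef_pos: [0.4608, -0.2662, 0.0102]
ee_rot: [-3.14, 0.001, 0.557]
ft_force: [-12.9, 9.6, 37.7]
finger_gap: 0.0419
grasp_force: 64.1
```

Call:
move_arm(
  commands="0 0 -1 0 0.6; 0 0 -1 0 0.2; 0 0 -1 0 -0.1; 0 0 -1 0 -0.3; 0 0 -1 0 -0.3; 0 0 -3 0 -0.3; 0 0 -12 0 -0.3; 0 0 -30 0 -0.3; 0 0 -55 0 -0.4; 0 0 -80 0 -0.6",
)

```text
time: 35.92
eef_pos: [0.4602, -0.2656, 0.0879]
ee_rot: [-3.14, 0.0, 0.556]
ft_force: [-0.5, -0.4, 0.0]
finger_gap: 0.0681
grasp_force: 0.0
```

Call:
move_arm(
  commands="0 -5 -20 0 -1; 0 -25 -50 0 -1; 0 -60 -70 0 -1; 0 -100 -70 0 -1; 5 -140 -70 0 -1; 10 -180 -70 0 -1; 40 -205 -70 0 -1; 70 -230 -70 0 -1; 100 -255 -70 -5 -1; 130 -280 -70 -10 -1",
)

```text
time: 36.75
eef_pos: [0.4237, 0.0422, 0.1581]
ee_rot: [3.14, -0.001, 0.734]
ft_force: [1.2, 0.0, -0.1]
finger_gap: 0.0857
grasp_force: 0.0
```

```bash
python3 t3.py; python3 go.py 595,358,100,77
```

```text
scene red_tube 0.81
  x 85 115 y [26. 52. 66.] xmax 101.0 xmin 85.0
  x 50 85 y [10. 37. 60.] xmax 85.0 xmin 50.0
  x 25 50 y [11. 31. 52.] xmax 50.0 xmin 25.0
  x -10 25 y [18. 29. 40.] xmax 25.0 xmin 16.0
scene ochre_tube 0.75
  x 50 85 y [-63. -39. -20.] xmax 77.0 xmin 51.0
  x 25 50 y [-66. -42. -21.] xmax 50.0 xmin 25.0
  x -10 25 y [-65. -44. -26.] xmax 25.0 xmin 4.0
top red_tube 0.75
  x 118 150 y [10. 36. 62.] xmax 132.0 xmin 118.0
  x 85 115 y [18. 41. 64.] xmax 115.0 xmin 85.0
  x 50 85 y [20. 38. 57.] xmax 84.0 xmin 50.0
  x 25 50 y [21. 36. 50.] xmax 50.0 xmin 25.0
  x -10 25 y [26. 35. 45.] xmax 24.0 xmin 19.0
top ochre_tube 0.57
  x 118 150 y [-62. -41. -19.] xmax 139.0 xmin 118.0
  x 85 115 y [-58. -38. -19.] xmax 115.0 xmin 85.0
  x 50 85 y [-57. -40. -24.] xmax 84.0 xmin 50.0
  x 25 50 y [-56. -41. -26.] xmax 50.0 xmin 25.0
  x -10 25 y [-54. -40. -29.] xmax 25.0 xmin 3.0
at [423.3  39.6 157.3] yaw 41.8 q1,q6 [-0.19  0.65]
(595.0, 358.0, 100.0, 77.0) -> [ 340.1 -123.1   57.3  -35.2]
```

Call:
move_arm(
  commands="38 -14 0 6 -1; 76 -28 0 12 -1; 114 -42 0 18 -1; 152 -56 0 24 -1; 190 -70 0 30 -1; 228 -84 0 36 -1; 266 -98 0 42 -1; 304 -112 0 48 -1; 340 -123 5 54.5 -1; 340 -123 30 54.5 -0.6",
)

```text
time: 37.88
eef_pos: [0.6013, 0.3632, 0.132]
ee_rot: [-3.133, -0.01, -0.226]
ft_force: [1.0, -0.6, 1.0]
finger_gap: 0.0756
grasp_force: 0.0
```

```bash
python3 go.py 595,358,20,-12.5 595,358,-12,-12.5;  python3 - <<'E'
from h import *
for n in M:
  vision.get_image(n)
  for r in regions_of(n,"red_marker")[:2]:
    R=rect(n,r["mask"],.008);print(n,r["conf"],r["bbox"],cv2.boxPoints(R).round().tolist())
E
```

```text
at [601.3 363.2 132. ] yaw -13.0 q1,q6 [0.37 2.17]
(595.0, 358.0, 20.0, -12.5) -> [ -5.    6.5 112.   -0.5]
(595.0, 358.0, -12.0, -12.5) -> [ -5.    6.5 144.   -0.5]
scene 0.57 [212.7, 288.8, 248.0, 325.8] [[524.0, 365.0], [663.0, 334.0], [667.0, 354.0], [528.0, 385.0]]
top 0.66 [211.9, 145.2, 226.5, 183.3] [[531.0, 364.0], [660.0, 333.0], [664.0, 348.0], [535.0, 379.0]]
top 0.57 [386.6, 189.9, 454.3, 259.4] [[384.0, -263.0], [474.0, -411.0], [611.0, -327.0], [520.0, -179.0]]
```

Call:
move_arm(
  commands="0 0 25 0 -0.2; 0 0 55 0 0; 0 0 85 0 0; 0 0 105 0 0; 0 0 115 0 0; 0 0 122 0 0; 0 0 127 0 0; 0 0 130 0 0; 0 0 130 0 0; 0 0 130 0 0",
)

```text
time: 38.92
eef_pos: [0.5956, 0.3591, -0.0015]
ee_rot: [-3.14, -0.002, -0.221]
ft_force: [-0.3, -0.5, 0.7]
finger_gap: 0.0426
grasp_force: 0.0
```

```bash
python3 go.py 596.5,357,-12,-12.5
```

```text
at [595.6 359.1  -1.5] yaw -12.7 q1,q6 [0.37 2.16]
(596.5, 357.0, -12.0, -12.5) -> [ 1.4  1.8 10.5 -0.2]
```

Now down in small steps, watching the force.

Call:
move_arm(
  commands="1 2 3 0 0; 1 2 6 0 0; 1 2 9 0 0; 1 2 11 0 0; 1 2 12 0 0.2; 1 2 13 0 0.2; 1 2 14 0 0.2; 1 2 14 0 0.2; 1 2 14 0 0.2; 1 2 14 0 0.2",
)

```text
time: 39.75
eef_pos: [0.5953, 0.3567, -0.0167]
ee_rot: [-3.141, -0.0, -0.221]
ft_force: [0.0, -0.5, -0.0]
finger_gap: 0.0341
grasp_force: 0.0
```

Call:
move_arm(
  commands="0 0 1 0 0.2; 0 0 1.5 0 0.2; 0 0 2 0 0.2; 0 0 2.5 0 0.2; 0 0 3 0 0.2; 0 0 3 0 0.2; 0 0 3 0 0.2; 0 0 3 0 0.2; 0 0 3 0 0.2; 0 0 3 0 0.2",
)

```text
time: 40.58
eef_pos: [0.5952, 0.3566, -0.0199]
ee_rot: [-3.142, 0.0, -0.221]
ft_force: [1.1, 0.4, 0.1]
finger_gap: 0.0344
grasp_force: 0.0
```

Call:
move_arm(
  commands="0 0 0 0 0.4; 0 0 0 0 0.5; 0 0 0 0 0.6; 0 0 0 0 0.7; 0 0 0 0 0.8; 0 0 0 0 1; 0 0 0 0 1; 0 0 0 0 1; 0 0 0 0 1; 0 0 0 0 1",
)

```text
time: 41.42
eef_pos: [0.5961, 0.3568, -0.0186]
ee_rot: [-3.141, -0.002, -0.221]
ft_force: [0.1, -1.5, 6.9]
finger_gap: 0.0132
grasp_force: 58.7
```

Call:
move_arm(
  commands="0 0 0 0 0.5; 0 0 0 0 0.3; 0 0 0 0 0.3; 0 0 2 0 0.3; 0 0 4 0 0.3; 0 0 6 0 0.3; 0 0 7 0 0.3; 0 0 7 0 0.3; 0 0 7 0 0.3; 0 0 7 0 0.3",
)

```text
time: 42.25
eef_pos: [0.5957, 0.3572, -0.0198]
ee_rot: [3.141, 0.001, -0.22]
ft_force: [-18.5, -6.5, 41.4]
finger_gap: 0.0297
grasp_force: 20.6
```

Call:
move_arm(
  commands="0 0 -4 0 0.3; 0 0 -7 0 0.3; 0 0 -7 0 0.3; 0 0 -7 0 0.5; 0 0 -7 0 0.8; 0 0 -7 0 1; 0 0 -7 0 1; 0 0 -7 0 1; 0 0 -7 0 1; 0 0 -7 0 1",
)

```text
time: 43.08
eef_pos: [0.5961, 0.3568, -0.0186]
ee_rot: [-3.141, -0.001, -0.221]
ft_force: [-1.0, -0.7, 10.7]
finger_gap: 0.0131
grasp_force: 59.0
```

Call:
move_arm(
  commands="0 0 0 0 1; 0 0 -5 0 1; 0 0 -15 0 1; 0 0 -30 0 1; 0 0 -50 0 1; 0 0 -75 0 1; 0 0 -100 0 1; 0 0 -130 0 1; 0 0 -160 0 1; 0 0 -180 0 1",
)

```text
time: 43.92
eef_pos: [0.5963, 0.3571, 0.1648]
ee_rot: [-3.139, -0.004, -0.221]
ft_force: [-0.0, 1.0, 1.1]
finger_gap: 0.013
grasp_force: 58.5
```

```bash
python3 - <<'E'
from h import *
for n in M:
  vision.get_image(n)
  for r in regions_of(n,"red_marker")[:2]:
    R=rect(n,r["mask"],.2);print(n,r["conf"],r["bbox"],cv2.boxPoints(R).round().tolist(),cv2.boxPoints(rect(n,r["mask"],.02)).round().tolist())
E
python3 go.py 600,0,160,15
```

```text
scene 0.66 [205.0, 256.7, 233.6, 290.0] [[521.0, 366.0], [621.0, 343.0], [625.0, 360.0], [525.0, 383.0]] [[611.0, 312.0], [739.0, 282.0], [744.0, 303.0], [616.0, 333.0]]
at [595.3 356.7 160.9] yaw -12.7 q1,q6 [0.37 2.16]
(600.0, 0.0, 160.0, 15.0) -> [ 82.7 347.    0.9 -27.7]
```

```bash
python3 - <<'E'
from h import *
print(plane("top",[(438,145),(445,150)],0)*1e3,plane("scene",[(310,124)],0)*1e3)
E
python3 go.py 640,60,170,10 686,-223,100,29.6
```

```text
[[ 764.07618705 -331.43171579    0.        ]
 [ 750.29380768 -355.16471995    0.        ]] [[ 779.49061511 -325.23396416    0.        ]]
at [595.3 356.7 160.9] yaw -12.7 q1,q6 [0.37 2.16]
(640.0, 60.0, 170.0, 10.0) -> [108.6 279.7  -9.1 -22.7]
(686.0, -223.0, 100.0, 29.6) -> [215.5 545.7  60.9 -42.3]
```

Call:
move_arm(
  commands="8 40 -10 -4 1; 16 80 -10 -8 1; 24 120 -10 -12 1; 34 160 -10 -16 1; 48 200 -10 -20 1; 64 240 -10 -24 1; 80 280 -10 -28 1; 98 318 -10 -32 1; 116 356 -10 -36 1; 136 394 -10 -40 1",
)

```text
time: 44.95
eef_pos: [0.6386, -0.0539, 0.1678]
ee_rot: [-3.139, 0.003, 0.481]
ft_force: [-0.0, 0.4, -0.6]
finger_gap: 0.0134
grasp_force: 58.6
```

```bash
python3 go.py 686,-223,100,29.6
```

```text
at [638.6 -53.9 167.8] yaw 27.5 q1,q6 [-0.27  0.82]
(686.0, -223.0, 100.0, 29.6) -> [-36.1 171.9  67.8  -2.1]
```

Call:
move_arm(
  commands="-8 40 0 -1 1; -17 80 0 -2 1; -25 120 0 -2 1; -33 155 0 -2 1; -36 172 20 -2 1; -36 172 50 -2 1; -36 172 85 -2 1; -36 172 115 -2 1; -36 172 128 -2 1; -36 172 128 -2 1",
)

```text
time: 45.78
eef_pos: [0.6828, -0.2193, 0.0352]
ee_rot: [-3.132, 0.007, 0.512]
ft_force: [0.0, 0.4, -0.6]
finger_gap: 0.013
grasp_force: 58.6
```

```bash
python3 go.py 686,-223,1,29.6
```

```text
at [ 682.8 -219.3   35.2] yaw 29.3 q1,q6 [-0.48  0.58]
(686.0, -223.0, 1.0, 29.6) -> [ 1.   4.8 34.2 -0.3]
```

Call:
move_arm(
  commands="0 0 10 0 1; 0 0 20 0 1; 0 0 28 0 1; 0 0 34 0 1; 0 0 36 0 1; 0 0 38 0 1; 0 0 38 0 1; 0 0 38 0 1; 0 0 38 0 1; 0 0 38 0 1",
)

```text
time: 46.62
eef_pos: [0.6875, -0.2217, 0.0047]
ee_rot: [3.141, -0.0, 0.512]
ft_force: [-0.5, -0.1, -0.4]
finger_gap: 0.0131
grasp_force: 58.6
```

Call:
move_arm(
  commands="0 0 1 0 1; 0 0 1 0 0.8; 0 0 1 0 0.6; 0 0 1 0 0.5; 0 0 1 0 0.5; 0 0 1 0 0.5; 0 0 -10 0 0.5; 0 0 -40 0 0.5; 0 0 -75 0 0.5; 0 0 -110 0 0.5",
)

```text
time: 47.45
eef_pos: [0.6866, -0.2212, 0.1155]
ee_rot: [-3.141, 0.001, 0.512]
ft_force: [0.4, -0.1, 0.2]
finger_gap: 0.0213
grasp_force: 0.0
```

```bash
python3 go.py 437.6,82,60,117 437.6,82,60,-63
python3 - <<'E'
from h import *
o=np.array([591.5,-231]);c,s=np.cos(np.radians(29.6)),np.sin(np.radians(29.6))
for n in M:
  vision.get_image(n)
  for r in regions_of(n,"red_marker")[:2]:
    B=cv2.boxPoints(rect(n,r["mask"],.024))-o;print(n,r["conf"],r["bbox"],np.c_[c*B[:,0]+s*B[:,1],-s*B[:,0]+c*B[:,1]].round().tolist())
E
```

```text
at [ 686.6 -221.2  115.5] yaw 29.3 q1,q6 [-0.48  0.58]
(437.6, 82.0, 60.0, 117.0) -> [ -68.5 -386.3   55.5  -87.7]
(437.6, 82.0, 60.0, -63.0) -> [ -68.5 -386.3   55.5   92.3]
scene 0.46 [298.5, 139.2, 335.8, 143.6] [[24.0, -34.0], [25.0, -56.0], [152.0, -53.0], [152.0, -31.0]]
```

Call:
move_arm(
  commands="-7 -38 -25 -7 0; -14 -77 -40 -14 -0.2; -20 -115 -40 -21 -0.2; -27 -154 -40 -28 -0.2; -34 -193 -40 -35 -0.2; -41 -232 -40 -42 -0.2; -48 -270 -40 -49 -0.2; -54 -309 -40 -56 -0.2; -61 -348 -30 -63 -0.2; -68 -386 -20 -70 -0.2",
)

```text
time: 48.48
eef_pos: [0.4366, 0.0829, 0.133]
ee_rot: [-3.14, -0.001, 1.739]
ft_force: [0.1, 1.2, -0.2]
finger_gap: 0.0513
grasp_force: 0.0
```

```bash
python3 go.py 437.6,82,60,117;python3 - <<'E'
from h import *
for n in M:
  vision.get_image(n)
  for r in regions_of(n,"red_eraser")[:2]:
    R=rect(n,r["mask"],.011);print(n,r["conf"],r["bbox"],R)
E
```

```text
at [436.6  82.9 133. ] yaw 99.7 q1,q6 [-0.09 -0.25]
(437.6, 82.0, 60.0, 117.0) -> [ -1.1   0.8  73.  -17.3]
scene 0.66 [335.6, 241.7, 347.0, 260.4] ((435.1700134277344, 87.78572845458984), (26.318391799926758, 49.055992126464844), 28.15632438659668)
top 0.28 [385.7, 188.6, 452.9, 262.0] ((495.2164306640625, -294.2874755859375), (158.21139526367188, 175.10862731933594), 31.814767837524414)
```

Call:
move_arm(
  commands="0 1 15 -7 -0.2; 0 1 40 -14 -0.2; 0 1 70 -17.5 -0.2; 0 1 100 -17.5 -0.2; 0 1 125 -17.5 -0.2; 0 1 140 -17.5 -0.2; 0 1 146 -17.5 -0.2; 0 1 149 -17.5 -0.2; 0 1 150 -17.5 -0.2; 0 1 150 -17.5 -0.2",
)

```text
time: 49.52
eef_pos: [0.4411, 0.0814, -0.015]
ee_rot: [3.14, 0.001, 2.038]
ft_force: [-0.5, 0.6, 0.8]
finger_gap: 0.0513
grasp_force: 0.0
```

Call:
move_arm(
  commands="0 0 1 0 0; 0 0 1 0 0.1; 0 0 1 0 0.3; 0 0 1 0 0.5; 0 0 1 0 1; 0 0 1 0 1; 0 0 1 0 1; 0 0 1 0 1; 0 0 1 0 1; 0 0 1 0 1",
)

```text
time: 50.35
eef_pos: [0.4405, 0.0818, -0.0159]
ee_rot: [3.14, 0.001, 2.039]
ft_force: [-0.8, -1.5, 5.9]
finger_gap: 0.0262
grasp_force: 59.6
```

Call:
move_arm(
  commands="0 0 -5 0 1; 0 0 -20 0 1; 0 0 -45 0 1; 0 0 -75 0 1; 0 0 -105 0 1; 0 0 -130 0 1; 0 0 -150 0 1; 0 0 -160 0 1; 0 0 -160 0 1; 0 0 -160 0 1",
)

```text
time: 51.18
eef_pos: [0.4395, 0.0818, 0.1427]
ee_rot: [-3.142, -0.0, 2.039]
ft_force: [-1.1, -0.8, -0.8]
finger_gap: 0.026
grasp_force: 59.1
```

```bash
python3 go.py 612.7,-175,144,119.6 612.7,-175,45,119.6
```

```text
at [439.5  81.8 142.7] yaw 116.8 q1,q6 [-0.09 -0.56]
(612.7, -175.0, 144.0, 119.6) -> [-307.4   38.6   -1.3   -2.8]
(612.7, -175.0, 45.0, 119.6) -> [-307.4   38.6   97.7   -2.8]
```

Call:
move_arm(
  commands="-38 5 0 0 1; -77 10 0 -1 1; -115 15 0 -2 1; -154 20 0 -3 1; -192 25 0 -3 1; -230 29 0 -3 1; -268 34 0 -3 1; -307 38.5 10 -3 1; -307 38.5 40 -3 1; -307 38.5 75 -3 1",
)

```text
time: 52.02
eef_pos: [0.6142, -0.1775, 0.0671]
ee_rot: [3.14, 0.003, 2.089]
ft_force: [0.5, 0.7, -0.7]
finger_gap: 0.0259
grasp_force: 59.1
```

Call:
move_arm(
  commands="0 0 25 0 1; 0 0 40 0 1; 0 0 48 0 1; 0 0 54 0 1; 0 0 58 0 1; 0 0 60 0 1; 0 0 61 0 1; 0 0 61 0 1; 0 0 61 0 1; 0 0 61 0 1",
)

```text
time: 52.85
eef_pos: [0.6133, -0.175, 0.008]
ee_rot: [3.141, 0.001, 2.092]
ft_force: [-0.2, -0.2, -0.3]
finger_gap: 0.0263
grasp_force: 59.1
```

```bash
python3 go.py 612.7,-175,2,119.6
```

```text
at [ 613.3 -175.     8. ] yaw 119.8 q1,q6 [-0.47 -0.99]
(612.7, -175.0, 2.0, 119.6) -> [ 0.2 -0.5  6.   0.2]
```

Call:
move_arm(
  commands="0 0 3 0 1; 0 0 5 0 1; 0 0 6 0 1; 0 0 6 0 0.6; 0 0 6 0 0.2; 0 0 6 0 0.15; 0 0 6 0 0.15; 0 0 -5 0 0.15; 0 0 -30 0 0.15; 0 0 -65 0 0.15",
)

```text
time: 53.68
eef_pos: [0.61, -0.1734, 0.0697]
ee_rot: [-3.138, -0.006, 2.092]
ft_force: [0.7, -0.1, 0.2]
finger_gap: 0.0362
grasp_force: 0.0
```

Call:
move_arm(
  commands="0 0 -40 0 0; 0 0 -75 0 -0.3; 30 -5 -100 0 -1; 65 -10 -110 0 -1; 105 -15 -110 0 -1; 145 -20 -110 0 -1; 185 -20 -110 0 -1; 220 -20 -110 0 -1; 260 -20 -110 0 -1; 300 -20 -110 0 -1",
)

```text
time: 54.52
eef_pos: [0.4449, 0.0767, 0.1827]
ee_rot: [3.141, 0.0, 2.091]
ft_force: [0.8, 0.8, 0.4]
finger_gap: 0.0858
grasp_force: 0.0
```

```bash
python3 - <<'E'
from h import *
o=np.array([591.5,-231]);c,s=np.cos(np.radians(29.6)),np.sin(np.radians(29.6))
for n in M:
  vision.get_image(n)
  for l,z in(("red_eraser",.026),("red_marker",.026),("red_ink",.04)):
   for r in regions_of(n,l)[:2]:
    if l=="red_ink":
        v,u=np.nonzero(r["mask"]);print(n,l,r["conf"],r["bbox"],"meanplane",plane(n,[[u.mean(),v.mean()]],.04)*1e3);continue
    B=cv2.boxPoints(rect(n,r["mask"],z))-o;print(n,l,r["conf"],r["bbox"],np.c_[c*B[:,0]+s*B[:,1],-s*B[:,0]+c*B[:,1]].round().tolist())
E
python3 go.py 451.5,290.5,140,60
```

```text
scene red_marker 0.67 [301.6, 141.6, 323.1, 143.9] [[67.0, -31.0], [67.0, -53.0], [156.0, -50.0], [155.0, -28.0]]
scene red_ink 0.55 [285.8, 294.5, 302.8, 319.6] meanplane [[450.87663485 294.93941685  40.        ]]
top red_marker 0.74 [399.0, 142.7, 415.9, 180.2] [[19.0, -35.0], [19.0, -52.0], [150.0, -48.0], [149.0, -31.0]]
top red_ink 0.65 [220.4, 208.0, 235.2, 220.2] meanplane [[449.58247203 291.35572627  40.        ]]
at [446.7  74.5 182.3] yaw 119.7 q1,q6 [-0.1  -0.62]
(451.5, 290.5, 140.0, 60.0) -> [185.1 111.3  42.3  59.7]
```

Run:
```python
from tr import *
print(plane("top",[T(183,150)[1:],T(182,152)[1:]],.018)*1e3, plane("top",T(184,143)[1:],.042)*1e3, plane("scene",[S(170,203)[1:]],.018)*1e3,plane("scene",[S(166,185)[1:]],.042)*1e3)
# refine well by darkness/colour centroid: bright floor inside the well
for n,b in(("top",(365,140,390,170)),("scene",(293,150,313,168))):
    im=cv2.imread(f"pics/{n}0.png")[b[1]:b[3],b[0]:b[2]].astype(int)
    print(n);print(im[:,:,2][::2,::1])
```

```text
[[ 688.20016889 -132.67509885   18.        ]
 [ 686.44842076 -132.07005948   18.        ]] [[ 685.46740672 -130.10441687   42.        ]] [[ 692.23573734 -141.39237818   18.        ]] [[ 688.43487222 -133.2764822    42.        ]]
top
[[ 65  73  94 100 103 110 115 118 125 119 120 121 132 134 131 104 110 107
  108  74  99 111 109 117 104]
 [ 87  85  97 104 110 114 128 126 132 151 118 121 124 120 120 117 161 232
  166 122 102  88  79  63  97]
 [106 121 140 149 151 128 123 112 116 119 116 116 116 116 117 118 121 136
  126 121 111 117 118 118 116]
 [128 117 118 119 118 116 114 115 115 118 120 122 122 122 122 121 119 119
  118 117 117 118 118 118 118]
 [116 116 116 117 120 121 114 106 102  94  94  93  95  99 105 112 119 119
  121 121 121 121 118 118 118]
 [120 120 121 121 112  96  75  65  58  57  56  56  57  59  69  79  98 109
  121 121 118 117 114 113 117]
 [118 117 117 101  77  63  65  67 125 124 141 129 124 126  77  55  58  81
   97 109 112 114 115 119 119]
 [116 118 111  83  66 130 162 156 145 153 166 152 140 133 124 110  71  58
   81  84 116 120 121 122 122]
 [119 119 108  79 142 151 1
[... 780 characters left out ...]
  99  97
   97 106]
 [ 93  98 101  95  94  92  92  90  69  73  79  84  88  90  97  99  99  96
   97 104]
 [ 96 100  98  85  75  59  56  46  39  41  44  44  47  46  51  64  81  91
   96 103]
 [ 97  94  76  56  41  39  38  38  39  42  46  48  48  47  46  46  49  62
   86 103]
 [ 97  88  64  41  36  35  44  88  98 107 114 121 135 115 103  89  65  56
   81 101]
 [ 98 100  78  49  41  81 126 152 146 137 154 147 144 142 135 138 131  89
   93 103]
 [ 98  98  97  87  78 113 116 146 156 148 142 149 126 133 118 113 104  99
   97 103]
 [100  97  96  93  95  99  98  98  98  95  94  98  97  99 101 101 101  98
   97 118]
 [102  92  90  89  89  95  93  91  92  90  90  89  88  91  94  93  94  92
   91 101]]
```

Call:
move_arm(
  commands="20 12 0 6 -1; 42 26 0 12 -1; 64 39 0 18 -1; 86 52 0 24 -1; 108 65 0 30 -1; 130 78 0 36 -1; 152 91 0 42 -1; 174 104 0 48 -1; 186 112 10 54 -1; 186 112 30 60 -1",
)

```text
time: 55.75
eef_pos: [0.4534, 0.2952, 0.1543]
ee_rot: [3.138, -0.005, 1.04]
ft_force: [-0.1, -0.1, -0.7]
finger_gap: 0.0854
grasp_force: 0.0
```

```bash
python3 go.py 451,291.5,60,60 451,291.5,9.5,60
```

```text
at [453.4 295.2 154.3] yaw 59.6 q1,q6 [0.35 0.88]
(451.0, 291.5, 60.0, 60.0) -> [-4.4 -0.2 94.3 -0.4]
(451.0, 291.5, 9.5, 60.0) -> [ -4.4  -0.2 144.8  -0.4]
```

Call:
move_arm(
  commands="0 0 10 0 -1; 0 0 30 0 -1; 0 0 60 0 -1; 0 0 80 0 -1; 0 0 80 0 -1; 0 0 95 0 -1; 0 0 115 0 -1; 0 0 130 0 -1; 0 0 140 0 -1; 0 0 142 0 -1",
)

```text
time: 56.58
eef_pos: [0.4502, 0.2917, 0.0091]
ee_rot: [-3.14, 0.002, 1.045]
ft_force: [-0.6, 0.5, 0.6]
finger_gap: 0.0851
grasp_force: 0.0
```

```bash
python3 go.py 451,291.5,9.5,60
python3 - <<'E'
from h import *
for n in M:
  vision.get_image(n)
  for r in regions_of(n,"red_ink")[:1]:print(n,r["conf"],r["bbox"])
E
```

```text
at [450.2 291.7   9.1] yaw 59.9 q1,q6 [0.35 0.88]
(451.0, 291.5, 9.5, 60.0) -> [ 0.2  0.8 -0.4 -0.1]
top 0.65 [224.9, 209.1, 236.0, 222.0]
```

Call:
move_arm(
  commands="0 0 0 0 -0.4; 0 0 0 0 0; 0 0 0 0 0.05; 0 0 0 0 0.1; 0 0 0 0 0.15; 0 0 0 0 0.2; 0 0 0 0 0.4; 0 0 0 0 1; 0 0 0 0 1; 0 0 0 0 1",
)

```text
time: 57.62
eef_pos: [0.4507, 0.2928, 0.0105]
ee_rot: [-3.142, -0.0, 1.044]
ft_force: [-2.5, 0.2, 5.4]
finger_gap: 0.0318
grasp_force: 59.5
```

Call:
move_arm(
  commands="0 0 0 0 1; 0 0 -5 0 1; 0 0 -20 0 1; 0 0 -45 0 1; 0 0 -75 0 1; 0 0 -105 0 1; 0 0 -135 0 1; 0 0 -150 0 1; 0 0 -150 0 1; 0 0 -150 0 1",
)

```text
time: 58.45
eef_pos: [0.4511, 0.2926, 0.1604]
ee_rot: [3.14, -0.001, 1.044]
ft_force: [0.5, 0.4, -1.0]
finger_gap: 0.0316
grasp_force: 59.6
```

```bash
python3 go.py 686.5,-131.5,165,60 686.5,-131.5,80,60;python3 - <<'E'
from h import *
for n in M:
  vision.get_image(n)
  for r in regions_of(n,"red_ink")[:1]:print(n,r["conf"],r["bbox"])
E
```

```text
at [451.1 292.6 160.4] yaw 59.8 q1,q6 [0.35 0.88]
(686.5, -131.5, 165.0, 60.0) -> [-2.484e+02  4.167e+02 -4.600e+00 -2.000e-01]
(686.5, -131.5, 80.0, 60.0) -> [-2.484e+02  4.167e+02  8.040e+01 -2.000e-01]
top 0.46 [208.9, 200.6, 225.7, 211.3]
```

Call:
move_arm(
  commands="-20 34 0 0 1; -41 69 0 0 1; -62 104 0 0 1; -83 139 0 0 1; -104 174 0 0 1; -125 209 0 0 1; -146 244 0 0 1; -167 279 0 0 1; -188 314 0 0 1; -208 349 0 0 1",
)

```text
time: 59.48
eef_pos: [0.6477, -0.0644, 0.1582]
ee_rot: [-3.139, 0.001, 1.044]
ft_force: [0.8, -0.1, 0.7]
finger_gap: 0.0315
grasp_force: 59.7
```

Call:
move_arm(
  commands="-14 24 0 0 1; -28 48 0 0 1; -40 68 0 0 1; -40 68 10 0 1; -40 68 40 0 1; -40 68 65 0 1; -40 68 80 0 1; -40 68 85 0 1; -40 68 85 0 1; -40 68 85 0 1",
)

```text
time: 60.32
eef_pos: [0.6871, -0.1311, 0.0759]
ee_rot: [3.141, -0.0, 1.045]
ft_force: [0.7, -0.6, -0.9]
finger_gap: 0.0316
grasp_force: 59.7
```

```bash
cat > ink.py <<'E'
from h import *
s=arm.state();p=s["eef_pos"];print(p,s["ee_rot"])
a=np.linspace(0,6.28,60)
def sil(c,tilt=None):
    P=[]
    for r,z in((.0175,0),(.0175,.05),(.014,.066),(.014,.081)): P.append(np.c_[r*np.cos(a),r*np.sin(a),np.full(60,z)])
    return np.vstack(P)+c
c=np.array([p[0],p[1],p[2]-.0100])
for n in M:
  vision.get_image(n)
  q=proj(n,sil(c));print(n,"expected bbox",q.min(0).round(1),q.max(0).round(1))
  for r in regions_of(n,"red_ink")[:1]:print(n,r["conf"],r["bbox"])
E
python3 ink.py; python3 go.py 686.5,-131.5,28,60
```

```text
[ 0.68705155 -0.1311458   0.07587401] [ 3.14064216e+00 -1.82759447e-04  1.04486090e+00]
scene expected bbox [295.3 127.4] [308.1 155.4]
scene 0.46 [295.3, 132.3, 307.8, 156.7]
top expected bbox [371.4 138.1] [386.7 157.9]
at [ 687.8 -131.7   77.2] yaw 59.8 q1,q6 [-0.36  0.17]
(686.5, -131.5, 28.0, 60.0) -> [-0.5 -1.2 49.2 -0.2]
```

Call:
move_arm(
  commands="0 0 10 0 1; 0 0 20 0 1; 0 0 26 0 1; 0 0 30 0 1; 0 0 34 0 1; 0 0 36 0 1; 0 0 38 0 1; 0 0 39 0 1; 0 0 40 0 1; 0 0 40 0 1",
)

```text
time: 61.35
eef_pos: [0.6867, -0.1314, 0.0352]
ee_rot: [3.141, -0.0, 1.044]
ft_force: [-0.7, -0.4, -0.6]
finger_gap: 0.0316
grasp_force: 59.7
```

```bash
python3 ink.py;python3 go.py 686.5,-131.5,28,60
```

```text
[ 0.68668615 -0.131373    0.03517545] [ 3.14137752e+00 -3.64670938e-05  1.04441107e+00]
scene expected bbox [296.5 138.2] [308.9 165. ]
top expected bbox [369.7 143.4] [384.2 162.1]
at [ 686.8 -131.4   35.4] yaw 59.8 q1,q6 [-0.36  0.16]
(686.5, -131.5, 28.0, 60.0) -> [-0.2 -0.2  7.4 -0.2]
```

Call:
move_arm(
  commands="0 0 1 0 1; 0 0 2 0 1; 0 0 3 0 1; 0 0 4 0 1; 0 0 5 0 1; 0 0 6 0 1; 0 0 6.5 0 1; 0 0 6.5 0 1; 0 0 6.5 0 1; 0 0 6.5 0 1",
)

```text
time: 62.38
eef_pos: [0.6867, -0.1313, 0.03]
ee_rot: [-3.141, 0.0, 1.045]
ft_force: [-3.7, 1.7, 6.4]
finger_gap: 0.0321
grasp_force: 60.6
```

Call:
move_arm(
  commands="0 0 0 0 0.6; 0 0 0 0 0.3; 0 0 0 0 0.2; 0 0 0 0 0.1; 0 0 0 0 0; 0 0 0 0 -0.2; 0 0 0 0 -0.4; 0 0 0 0 -0.5; 0 0 0 0 -0.5; 0 0 0 0 -0.5",
)

```text
time: 63.22
eef_pos: [0.6866, -0.1314, 0.0286]
ee_rot: [3.142, -0.0, 1.044]
ft_force: [-0.3, -1.0, 0.2]
finger_gap: 0.0641
grasp_force: 0.0
```

Call:
move_arm(
  commands="0 0 -10 0 -0.5; 0 0 -30 0 -0.5; 0 0 -60 0 -0.5; 0 0 -100 0 -0.5; 0 0 -135 0 -0.5; 30 -20 -150 0 -1; 60 -45 -150 0 -1; 90 -70 -150 0 -1; 110 -105 -150 0 -1; 130 -140 -150 0 -1",
)

```text
time: 64.05
eef_pos: [0.6304, 0.053, 0.1796]
ee_rot: [3.14, -0.001, 1.044]
ft_force: [0.2, 0.2, 0.0]
finger_gap: 0.0854
grasp_force: 0.0
```

Call:
move_arm(
  commands="0 -35 0 0 -1; 0 -70 0 0 -1; 0 -105 0 0 -1; 0 -140 0 0 -1; 0 -170 0 0 -1; 0 -200 0 0 -1; 0 -200 0 0 -1; 0 -200 0 0 -1; 0 -200 0 0 -1; 0 -200 0 0 -1",
)

```text
time: 64.88
eef_pos: [0.4591, 0.1514, 0.1792]
ee_rot: [3.14, -0.001, 1.044]
ft_force: [0.5, 0.6, -0.1]
finger_gap: 0.0855
grasp_force: 0.0
```

```bash
python3 t3.py
python3 - <<'E'
from h import *
o=[]
for n,b in(("scene",(285,95,425,185)),("top",(345,125,485,265))):
    im=vision.get_image(n)[:,:,::-1][b[1]:b[3],b[0]:b[2]];k=800/2/(b[2]-b[0])
    k=570/im.shape[1] if n=="scene" else 0
    o.append(im)
a=cv2.resize(o[0],(400,257),interpolation=cv2.INTER_CUBIC);b=cv2.resize(o[1],(400,400),interpolation=cv2.INTER_CUBIC)
cv2.imwrite("pics/fin.png",np.hstack([cv2.copyMakeBorder(a,0,143,0,0,0),b]))
E
```

```text
scene red_tube 0.97
  x 118 150 y [10. 37. 60.] xmax 134.0 xmin 118.0
  x 85 115 y [18. 43. 66.] xmax 115.0 xmin 85.0
  x 50 85 y [10. 36. 59.] xmax 85.0 xmin 50.0
  x 25 50 y [ 7. 30. 48.] xmax 50.0 xmin 25.0
  x -10 25 y [18. 27. 40.] xmax 25.0 xmin 15.0
top red_tube 0.71
  x 118 150 y [11. 37. 62.] xmax 132.0 xmin 118.0
  x 85 115 y [18. 41. 64.] xmax 115.0 xmin 85.0
  x 50 85 y [21. 38. 57.] xmax 84.0 xmin 50.0
  x 25 50 y [21. 36. 49.] xmax 50.0 xmin 25.0
  x -10 25 y [26. 36. 45.] xmax 24.0 xmin 19.0
top ochre_tube 0.98
  x 118 150 y [-62. -42. -19.] xmax 140.0 xmin 118.0
  x 85 115 y [-59. -38. -19.] xmax 115.0 xmin 85.0
  x 50 85 y [-59. -41. -22.] xmax 84.0 xmin 50.0
  x 25 50 y [-59. -41. -24.] xmax 50.0 xmin 25.0
  x -10 25 y [-55. -40. -27.] xmax 25.0 xmin 4.0
```

View pics/fin.png

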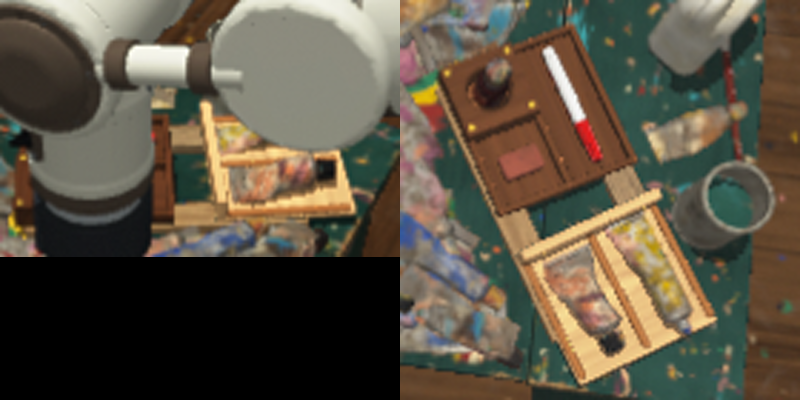

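The picture shows every item in its place. The tubes lie in their bays with caps forward (red cap (610,343), ochre cap (685,325)). The marker is in the long pocket (570,100), the eraser flat at (522,162) and the ink upright in its well (493,80). The tin (738,198) hasn't moved.

```bash
python3 -c "
from cell import workorder;print(workorder.finish_job())"
```

```text
the job is handed in; nothing more can be done
None
```

All five items are in their places and the job is handed in at about 65 s; the last picture showed both tubes with caps forward, the marker, eraser and upright ink bottle where you asked, and the tin still standing beside the trays.

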